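# Empty the tilt bin into the sorting tray

## Robot

A 7-joint arm with a two-finger parallel gripper is mounted at the origin on a cart in front of the work surface, level with it; the furniture and walls round the work are solid. World frame = base frame: x ahead of the robot, y to its left, z up, the work surface at z = 0. Lengths are in m, angles in rad, forces in N, time in s.
With the tool pointing down it reaches from about 0.4 to 0.85 m from the base axis. Payload 10.4 kg.
Tool frame: the origin (TCP) lies at the very end of the fingers, on their centre line; the grasp point (between the pads) lies 19 mm behind it; z points along the fingers, y is the direction in which the jaws open and shut (so a half turn about z gives the same grasp; the last joint's range is limited). The gripper opens to 87 mm and grips with 3 to 60 N. Pads are 19 mm wide; open, the fingers measure 117 mm over their backs; the gripper's body (75 mm by 190 mm) begins 51 mm behind the grasp point.
Start: joints at [1.203, 0.332, -0.065, 1.46, 0.022, 1.35, -0.088], TCP at [0.211, -0.588, 0.195] pointing down, gripper open.
Joint ranges: [-2.6, 2.6], [-0.5, 2.12], [-1.47, 1.34], [0.16, 2.42], [-1.27, 4.41], [0.06, 2.06], [-2.6, 2.6]. Speed limits (rad/s): [2.22, 2.22, 2.79, 2.79, 3.14, 3.14, 3.14].

## Interface

Orientations are given as a unit quaternion [x, y, z, w].
In Python, from bench import read_state, camera, close_job gives the robot as it stands.
- The arm moves only by the shell command python3 -m inch 'ROWS' [OPENING] [FORCE]. ROWS is JSON, a list of rows, each a list of 6 numbers: the shift along the tool's x, y, z as a fraction of full scale, then the turn, a rotation vector about the tool's x, y, z as a fraction of full scale. In form: [[tx, ty, tz, ax, ay, az], ...]. A call has 1 to 5 rows; each row shifts and turns the commanded pose from where the row before left it, along the tool's axes as they then stand; what a row does not reach is not made up. Full scale, the value 1, is 0.04 m for a shift and 120 degrees for a turn. A row lasts 1/8 s, in which the tool goes at most 62.5 mm and 10.7 degrees, less where a joint would pass 70% of its speed; a pose out of reach is approached as far as the arm can. A call with a number of a shift or a turn outside -1 to 1 is refused whole. A call with a gripper value outside its range is refused whole. OPENING is the opening, from -1 (shut) to 1 (fully open), so that 0 is half open, set as the call begins (- or left out, the last holds). The fingers move at their own pace and stop on an object; FORCE is the grip in N (left out, the last holds). Time passes only in rows, so rows that do not move let the fingers close. It gives the time, the measured TCP pose, the force and the opening at its end, in the units of the state.
- read_state(): the state, without advancing time (a new reading comes with each control period).
- camera(name): name is "scene" or "side" or "wrist"; returns a dict with "img" (400x640x3 uint8, red, green, blue), "depth" (400x640 float32, m along the optical axis (not along the pixel's ray), 0 where there is no reading), "fx", "fy", "cx", "cy" (pixels), "k1" (the pictures are not rectified: a ray, as slopes to the right and down, at radius r is drawn at 1 + k1 r^2 times it, then the intrinsics apply), "position" and "orientation" of the camera in the world; the wrist camera has in their place "tool_from_camera" (4x4, takes a point from camera to tool coordinates, whose origin is the TCP and whose axes are the flange's). Camera axes: x right, y down, z forward; pixel columns grow to the right and rows downward; lengths in m; the calibration is good to about 2 mm. A picture is of the moment at which its call begins: read the wrist's pose just before it.
- close_job(): hands the job in, once; it reports no verdict.
The state is a dict: "time": time; "joint_positions": joint angles; "joint_vel": joint speeds; "joint_torque": joint torques, N m; "ee_pos": TCP position; "eef_rot": TCP orientation; "ft_force": force on the tool from outside, world axes, zero at the start; "torque": the same for the moment, N m; "width": finger opening in m.
Only numpy, scipy, OpenCV 4.12 (cv2) and the standard library are available. Lean on these libraries where they do the work, as an engineer would, in place of code of your own. Each camera call takes 0.05 s, during which the arm holds its last target.

## Task

Swing the blue tilt bin out of its rack by the handle until it leans well forward at (or nearly at) its stop, then reach into its mouth, take out the two sample tubes and lay each flat in the tray compartment with the colour of its stopper. When both are in the tray, swing the empty bin fully home again, leaving the small bottles, cup and timer round about where they stand.

Things in the scene. Friction and masses are not known exactly. Their poses are not given: they have to be found in the camera images.
- tilt_bin (a joint): swing of the blue tilt bin about the level hinge line along its front lower edge: 0 = fully home in the grey rack, grows as its top swings out toward the robot, stop at 0.75 rad. Stiff hinge (0.2 N m): the bin stays at whatever angle it is left
- hinge (a point): middle of the hinge line, fixed to the grey rack (164 mm wide, 126 mm deep, 186 mm tall, fixed to the counter); 55 mm above the counter. Axes are the rack's: x from its front straight into it, y to the left along the hinge line, z up
- roof_edge (a point): middle of the lower front edge of the rack's roof, 50 mm behind the hinge line and 125 mm above it; the tall side walls begin there too, and a 18 mm high roll of tape stands on the roof, 186 mm above the counter. Axes are the rack's. Tilt the tool so that the hand stays in front of this edge when reaching into the bin
- bin_handle (a point): middle of the bin's steel handle: a level round bar 10 mm thick, 84 mm long along y, with 33 mm clear between it and the bin's front panel. Turns with the bin; axes are the bin's (equal to the rack's when the bin is home). In the bin's axes it lies 42 mm in front of the hinge line and 45 mm above it
- bin_floor (a point): middle of the bin's inner floor, 53 mm behind the hinge line; axes are the bin's (x to its back, y left, z square to the floor). Inside 106 mm long, 138 mm wide; side walls 40 mm, front panel 55 mm high; open above. Two lanes, 34 mm left and right of the middle, parted by a 12 mm rib; in each a tube lies along x on rails 8 mm high, 14 mm wide over all, so fingers can reach past it
- tube_purple_mid (a point): centre of the dark sample tube with the violet stopper, 84 mm long along its y axis, 15 mm thick, 20 g; starts in either lane of the bin. It does not roll; it may slide down to the front panel when the bin is swung out
- tray_purple (a point): middle of the violet-coloured floor of the white sorting tray's left compartment. Axes: x along the compartment (117 mm inside), y across it to the left (63 mm inside), z up. Floor 4 to 5 mm above the counter, outer walls and divider 22 mm above the counter, 4 mm thick; the tray is fixed. (A fixed white rack of tubes, up to about 0.12 m tall, stands behind and to its left.)
- tube_red_mid (a point): centre of the dark sample tube with the red stopper, 84 mm long along its y axis, 15 mm thick, 20 g; starts in either lane of the bin. It does not roll; it may slide down to the front panel when the bin is swung out
- tray_red (a point): middle of the red-coloured floor of the white sorting tray's right compartment. Axes: x along the compartment (117 mm inside), y across it to the left (63 mm inside), z up. Floor 4 to 5 mm above the counter, outer walls and divider 22 mm above the counter, 4 mm thick; the tray is fixed. (A fixed white rack of tubes, up to about 0.12 m tall, stands behind and to its left.)
- brown_reagent: white bottle with a black cap and a magenta band, 56 mm across, 120 mm tall, standing between the bin rack and the tray; bystander, leave it alone; origin at the centre of its underside
- dropper_vial: small amber vial with a white cap, 26 mm across, 58 mm tall, near the front edge of the counter in front of the bin rack; bystander, leave it alone; origin at the centre of its underside
- specimen_cup: white lidded specimen cup, 49 mm across, 55 mm tall, to the left of the tray, in front of a white rack of standing tubes; bystander, leave it alone; origin at the centre of its underside
- timer: pale bench timer, 60x64x23 mm, behind the tray; bystander, leave it alone; origin at the centre of its underside
Not all that is in view belongs to the job. Leave any white look-alike of the part that bears tube_purple_mid alone.

How it is judged:
By the outcome, as a careful person would: the job done as asked, in the order asked, and still so for the second after the job is handed in, with the robot touching nothing.
It also fails if it takes over 72 s, if anything falls off the work surface, if the arm or the gripper's body presses on something with over 40 N, if the wrist force passes 120 N, or if a joint passes its speed limit or range.

## Working session

There is one attempt and no reset: what is moved stays moved. The work goes in short steps, Python scripts to look and compute and a shell command to move; the robot and the scene stay as the last step left them, time stands still between calls to the robot, and variables do not carry over. Pictures are saved under pics/ and viewed, and the job is handed in when it is done.

```bash
ls; mkdir -p pics; python3 - <<'E'
from bench import read_state, camera
import cv2,numpy as np,pickle
print(read_state())
for n in ("scene","side","wrist"):
    c=camera(n); cv2.imwrite(f"pics/{n}0.png",c["img"][:,:,::-1]); pickle.dump(c,open(f"pics/{n}0.pkl","wb"))
    print(n,{k:v for k,v in c.items() if k not in("img","depth")})
E
```

```text
pics
{'time': 0.0, 'joint_positions': array([ 1.20339853,  0.33288784, -0.06469151,  1.46092259,  0.02159801,
        1.34992807, -0.08852277]), 'joint_vel': array([0.0001158 , 0.00250861, 0.00039748, 0.00131546, 0.00018122,
       0.00173974, 0.00128877]), 'joint_torque': array([-6.31694493e-04, -6.23238516e+01,  2.45758990e-02, -3.89898670e+01,
       -6.13747467e-02,  3.94173351e-02,  1.39974973e-04]), 'ee_pos': array([ 0.21109643, -0.58781396,  0.19385293]), 'eef_rot': array([ 9.85176733e-01,  1.71540893e-01, -1.57979334e-04, -7.07823905e-04]), 'ft_force': array([ 0.20805534, -0.51401035, -0.20941353]), 'torque': array([-0.00189534,  0.0373507 , -0.07342183]), 'width': 0.08687754813885017}
scene {'fx': 416.42133957208836, 'fy': 416.42133957208836, 'cx': 317.0911574923007, 'cy': 197.3094486013596, 'k1': -0.0810783108065513, 'position': array([-0.0172213 ,  0.35948543,  0.85918265]), 'orientation': array([-0.44185254,  0.82785625, -0.30952862,  0.15366323])}
side {'fx': 426.81887772578233, 'fy': 426.81887772578233, 'cx': 325.3691504823726, 'cy': 196.60616291810052, 'k1': 0.02137032671910583, 'position': array([0.04609004, 0.90230447, 0.60809614]), 'orientation': array([-0.20363644,  0.81809974, -0.52337216,  0.12380066])}
wrist {'fx': 314.8593953583213, 'fy': 314.8593953583213, 'cx': 317.6530864710967, 'cy': 200.78307164733914, 'k1': -0.049271498992233924, 'tool_from_camera': array([[ 1.12796814e-03, -9.66810251e-01, -2.55492987e-01,
         6.97040948e-02],
       [ 9.99998433e-01,  1.43907267e-03, -1.03072822e-03,
         4.86872679e-04],
       [ 1.36419159e-03, -2.55491424e-01,  9.66810359e-01,
        -1.90673898e-01],
       [ 0.00000000e+00,  0.00000000e+00,  0.00000000e+00,
         1.00000000e+00]])}
```

View pics/scene0.png

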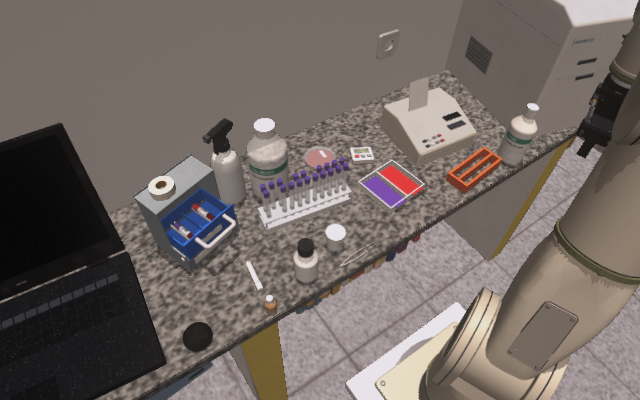

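View pics/side0.png

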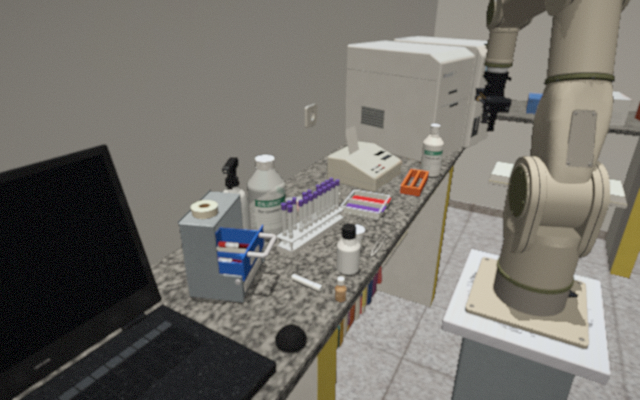

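View pics/wrist0.png

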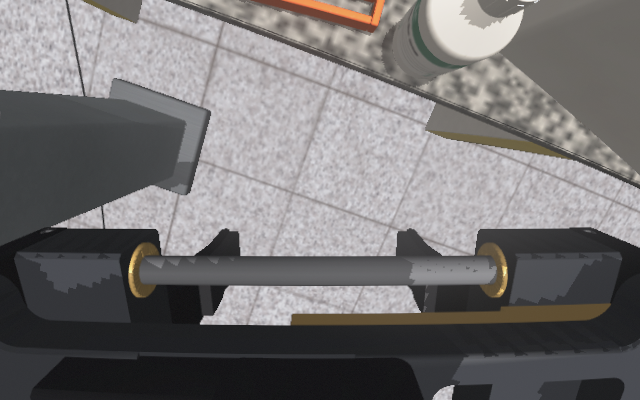

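```bash
cat > h.py <<'E'
import numpy as np, cv2, pickle
from scipy.spatial.transform import Rotation as R
from bench import read_state, camera
def snap(name,tag):
    s=read_state(); c=camera(name); c=dict(c)
    if name=="wrist":
        T=np.eye(4);T[:3,:3]=R.from_quat(s["eef_rot"]).as_matrix();T[:3,3]=s["ee_pos"]
        c["T"]=T@c["tool_from_camera"]
    else:
        T=np.eye(4);T[:3,:3]=R.from_quat(c["orientation"]).as_matrix();T[:3,3]=c["position"]; c["T"]=T
    cv2.imwrite(f"pics/{tag}.png",c["img"][:,:,::-1]); pickle.dump(c,open(f"pics/{tag}.pkl","wb"))
    return c
def load(tag):
    c=pickle.load(open(f"pics/{tag}.pkl","rb"))
    if "T" not in c:
        T=np.eye(4);T[:3,:3]=R.from_quat(c["orientation"]).as_matrix();T[:3,3]=c["position"]; c["T"]=T
    return c
def ray(c,u,v):
    K=np.array([[c["fx"],0,c["cx"]],[0,c["fy"],c["cy"]],[0,0,1]])
    p=cv2.undistortPoints(np.array([[[u,v]]],float),K,np.array([c["k1"],0,0,0,0.]))[0,0]
    return np.array([p[0],p[1],1.])
def pt(c,u,v,d=None):
    "world point from depth"
    if d is None: d=c["depth"][int(round(v)),int(round(u))]
    return c["T"][:3,:3]@(ray(c,u,v)*d)+c["T"][:3,3]
def onz(c,u,v,z):
    r=c["T"][:3,:3]@ray(c,u,v);o=c["T"][:3,3]
    return o+r*(z-o[2])/r[2]
def cloud(c,mask=None):
    d=c["depth"]; m=d>0
    if mask is not None: m&=mask
    v,u=np.nonzero(m)
    K=np.array([[c["fx"],0,c["cx"]],[0,c["fy"],c["cy"]],[0,0,1]])
    p=cv2.undistortPoints(np.stack([u,v],-1)[:,None].astype(float),K,np.array([c["k1"],0,0,0,0.]))[:,0]
    P=np.c_[p,np.ones(len(p))]*d[v,u][:,None]
    return P@c["T"][:3,:3].T+c["T"][:3,3],u,v
def proj(c,P):
    T=np.linalg.inv(c["T"]); q=T[:3,:3]@np.asarray(P)+T[:3,3]
    x,y=q[0]/q[2],q[1]/q[2]; k=1+c["k1"]*(x*x+y*y)
    return c["fx"]*x*k+c["cx"],c["fy"]*y*k+c["cy"]
def crop(c,u0,v0,u1,v1,f,tag):
    im=c["img"][v0:v1,u0:u1,::-1]; cv2.imwrite(f"pics/{tag}.png",cv2.resize(im,None,fx=f,fy=f,interpolation=cv2.INTER_CUBIC))
E
python3 - <<'E'
from h import *
c=load("scene0"); crop(c,130,140,330,320,4,"c1")
c2=load("side0"); crop(c2,170,150,370,320,4,"c2")
for n,(u,v) in dict(white=(254,275),vialcap=(270,300),brown=(306,245),cup=(335,232),timer=(361,153),purple=(385,187),red=(402,178),tape=(160,186)).items(): print(n,pt(c,u,v).round(3))
E
```

```text
white [0.455 0.195 0.014]
vialcap [0.361 0.203 0.053]
brown [0.398 0.088 0.12 ]
cup [ 0.428 -0.013  0.056]
timer [ 0.637 -0.261  0.017]
purple [ 0.506 -0.245  0.001]
red [ 0.503 -0.306  0.004]
tape [0.662 0.295 0.188]
```

View pics/c1.png

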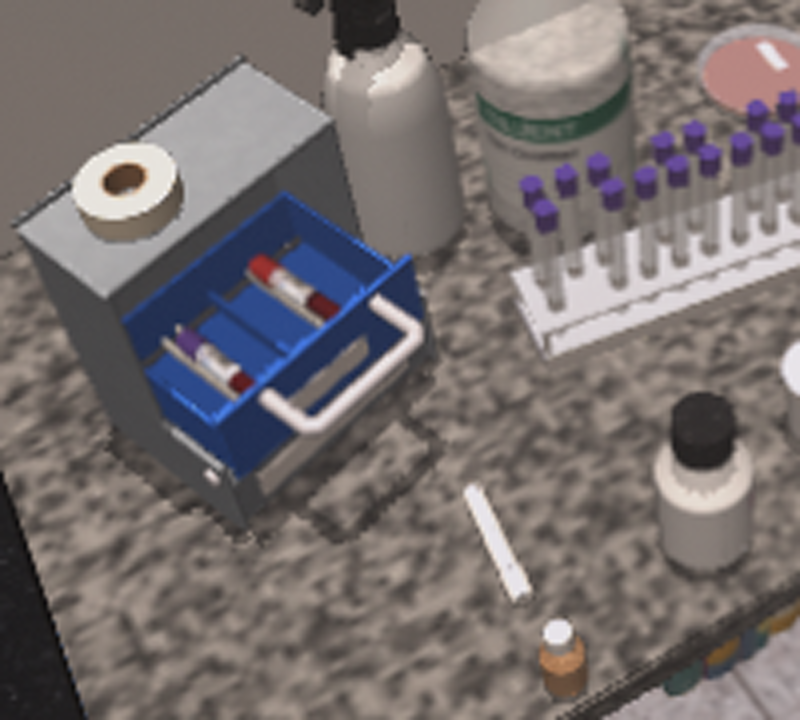

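View pics/c2.png

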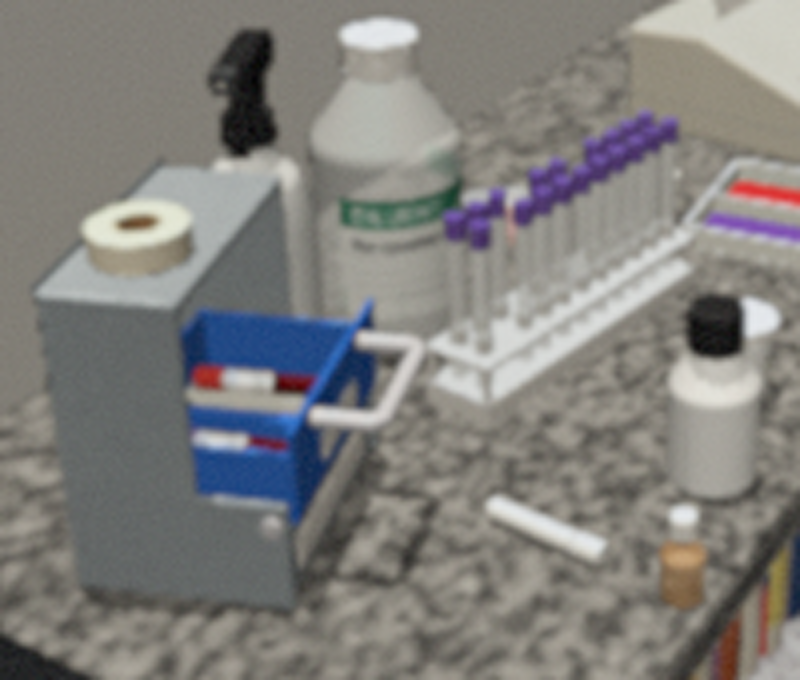

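```bash
python3 - <<'E'
from h import *
c=load("scene0"); s=load("side0")
for n,(a,b) in dict(BL=(15,230),FL=(107,297),FR=(335,122),BR=(243,58)).items():
    u,v=130+a/4,140+b/4; print(n,onz(c,u,v,0.186).round(4),pt(c,u,v).round(3))
for n,(a,b) in dict(BL=(37,293),FL=(172,307),FR=(280,178),BR=(160,165)).items():
    u,v=170+a/4,150+b/4; print('side',n,onz(s,u,v,0.186).round(4))
# roof points by plane
P,u,v=cloud(c); m=(abs(P[:,2]-0.186)<0.004)&(P[:,0]>.5)&(P[:,1]>.15)&(u<225)
Q=P[m]; r=cv2.minAreaRect((Q[:,:2]*1000).astype(np.float32)); print(m.sum(),r, cv2.boxPoints(r))
# hinge screw
print('screw', pt(c,130+212/4,140+478/4), pt(s,170+272/4,150+525/4))
# handle ends
for a,b in [(310,420),(415,340),(265,397),(375,303)]: print(pt(c,130+a/4,140+b/4).round(3), onz(c,130+a/4,140+b/4,.1).round(3))
for a,b in [(385,413),(418,348)]: print('side',pt(s,170+a/4,150+b/4).round(3), onz(s,170+a/4,150+b/4,.1).round(3))
E
```

```text
BL [0.6641 0.3538 0.186 ] [0.837 0.352 0.015]
FL [0.593 0.328 0.186] [0.596 0.328 0.183]
FR [0.6425 0.1759 0.186 ] [0.703 0.159 0.124]
BR [0.7197 0.1988 0.186 ] [0.72  0.199 0.186]
side BL [0.6646 0.3546 0.186 ]
side FL [0.5945 0.3332 0.186 ]
side FR [0.6441 0.182  0.186 ]
side BR [0.7181 0.2016 0.186 ]
2287 ((720.4096069335938, 389.272216796875), (470.9898376464844, 252.88507080078125), 88.8736572265625) [[589.36237 156.3083 ]
 [842.19855 151.3373 ]
 [851.45685 622.23615]
 [598.62067 627.20715]]
screw [0.55232305 0.31816191 0.05775593] [0.55366273 0.32020806 0.05798495]
[0.523 0.262 0.107] [0.528 0.261 0.1  ]
[0.544 0.188 0.101] [0.545 0.188 0.1  ]
[0.554 0.275 0.101] [0.555 0.275 0.1  ]
[0.578 0.196 0.105] [0.581 0.195 0.1  ]
side [0.52  0.26  0.104] [0.524 0.254 0.1  ]
side [0.544 0.193 0.104] [0.548 0.187 0.1  ]
```

Candidates for the violet tube: bin, left lane (scene ≈ (182,230)); the white rack's violet-stoppered tubes (≈ (300,180)); the white stick on the counter (254,275). For red: only the bin's right lane (≈ (203,213)). The crop c1 confirms dark tubes with violet and red stoppers in the bin, so I choose those. The bin is home, with the rack yawed about 17.8° and the hinge at about (0.571, 0.239).

```bash
python3 -m inch '[[0,0,-1,0,0,0],[0.2,-0.2,-1,0,0,0],[0.84,-1,0,0,0,0],[0.84,-1,0,0,0,0],[0.84,-1,0,0,0,0]]' -1 20; python3 -m inch '[[0.84,-1,0,0,0,0],[0.84,-1,0,0,0,0],[0.84,-1,0,0,0,0],[0.84,-1,0,0,0,0],[0.84,-1,0,0,0,0]]'; python3 - <<'E'
from h import *
print(read_state()["joint_positions"].round(2))
c=load("scene0")
im=c["img"][:,:,::-1].copy().astype(int)
b,g,r=im[...,0],im[...,1],im[...,2]
for n,m in dict(pur=(b>120)&(g<90)&(r>60)&(r<150)&(b-r>30),red=(r>180)&(g<60)&(b<60)).items():
    k,l,st,ce=cv2.connectedComponentsWithStats(m.astype(np.uint8))
    i=1+st[1:,4].argmax(); v,u=np.nonzero(l==i)
    P=np.array([onz(c,a,bb,.0045) for a,bb in zip(u,v)])
    rr=cv2.minAreaRect((P[:,:2]*1000).astype(np.float32)); print(n,st[i],rr)
E
```

```text
time: 0.78
ee_pos: [0.2708, -0.4293, 0.2745]
eef_rot: [0.985, 0.172, -0.0, 0.0]
ft_force: [0.9, 0.6, -0.2]
width: 0.0448
time: 1.4
ee_pos: [0.3611, -0.1843, 0.2746]
eef_rot: [0.985, 0.171, -0.0, 0.0]
ft_force: [0.6, 0.3, 0.3]
width: 0.0015
[ 0.86 -0.18 -0.43  1.83 -0.08  1.47 -0.78]
pur [363 176  39  30 470] ((499.3299560546875, -228.66073608398438), (104.66972351074219, 46.40581512451172), 6.123105049133301)
red [389 166   1   1   1] ((559.7032470703125, -305.22540283203125), (0.0, 0.0), 0.0)
```

```bash
python3 -m inch '[[0.84,-0.8,0,0,0,0],[0.84,-0.9,0,0,0,0],[0.84,-1,0,0,0,0],[0.84,-1,0,0,0,0]]'; python3 -m inch '[[0.84,-1,0,0,0,0],[0.84,-1,0,0,0,0],[0.4,-0.8,0,0,0,0],[0.2,-0.4,0,0,0,0],[0,0,0,0,0,0]]'; python3 - <<'E'
from h import *
print(read_state()["joint_positions"].round(2))
c=snap("wrist","w1")
E
```

```text
time: 1.9
ee_pos: [0.4376, 0.0003, 0.2746]
eef_rot: [0.985, 0.171, 0.0, 0.0]
ft_force: [0.7, -1.5, 0.1]
width: 0.0003
time: 2.52
ee_pos: [0.4796, 0.1513, 0.2744]
eef_rot: [0.985, 0.173, -0.0, -0.0]
ft_force: [-0.1, 0.3, 0.2]
width: 0.0003
[ 0.49  0.11 -0.94  1.61  0.08  1.47 -1.68]
```

View pics/w1.png

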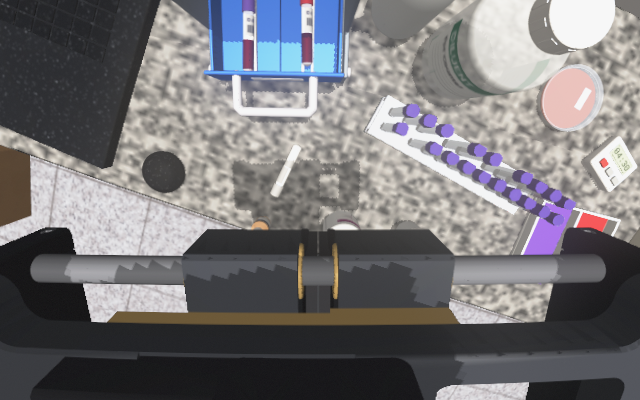

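```bash
python3 - <<'E'
from h import *
c=load("w1"); crop(c,160,0,420,160,3,"c3")
a,b=onz(c,236,112,.1),onz(c,315,112,.1); print(a,b,(a+b)/2, np.degrees(np.arctan2(*(b-a)[:2])), np.linalg.norm(a-b))
print(pt(c,236,111),pt(c,275,112),pt(c,315,111))
for u,v in[(206,73),(345,75),(275,74)]: print(pt(c,u,v), onz(c,u,v,.115))
P,u,v=cloud(c,(c["img"][...,2]>140)&(c["img"][...,0]<70)); m=(P[:,2]>.07)&(P[:,2]<.2)
print(P[m].min(0),P[m].max(0))
E
```

```text
[0.51992736 0.26372142 0.1       ] [0.54996866 0.18012735 0.1       ] [0.53494801 0.22192438 0.1       ] 160.23302523653038 0.08882819050397729
[0.52121827 0.2631351  0.10365998] [0.53487571 0.22164241 0.10514165] [0.55095586 0.18045982 0.10221282]
[0.54868517 0.30324617 0.11039409] [0.5486423  0.30157354 0.115     ]
[0.602498   0.16171547 0.06989426] [0.59597833 0.16317039 0.115     ]
[0.57217229 0.23300849 0.11183074] [0.57193192 0.23248314 0.115     ]
[0.56354925 0.18055345 0.08499176] [0.66793885 0.32559449 0.09618739]
```

View pics/c3.png

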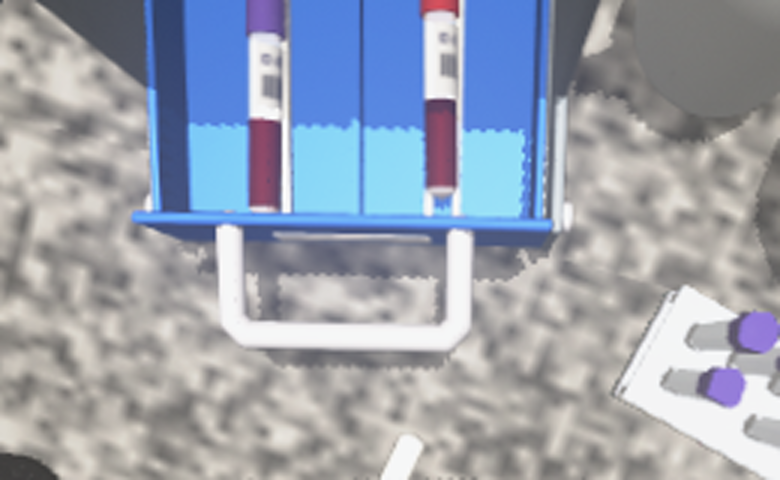

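```bash
python3 -m inch '[[0.45,-0.315,0.9,0,0,0],[0.45,-0.315,1,0,0,0],[0.45,-0.315,1,0,0,0],[0.45,-0.315,1,0,0,0],[0,0,0,0,0,0]]'; python3 - <<'E'
from h import *
print(read_state()["joint_positions"].round(2))
for n in("wrist","scene"):
  c=snap(n,n+"2")
crop(load("scene2"),130,140,330,320,4,"c4")
E
```

```text
time: 3.2
ee_pos: [0.5294, 0.2205, 0.1155]
eef_rot: [0.985, 0.172, -0.003, 0.0]
ft_force: [-0.2, 0.1, -0.1]
width: 0.0002
[ 0.25  0.43 -0.9   1.66  0.35  1.23 -1.95]
```

View pics/c4.png

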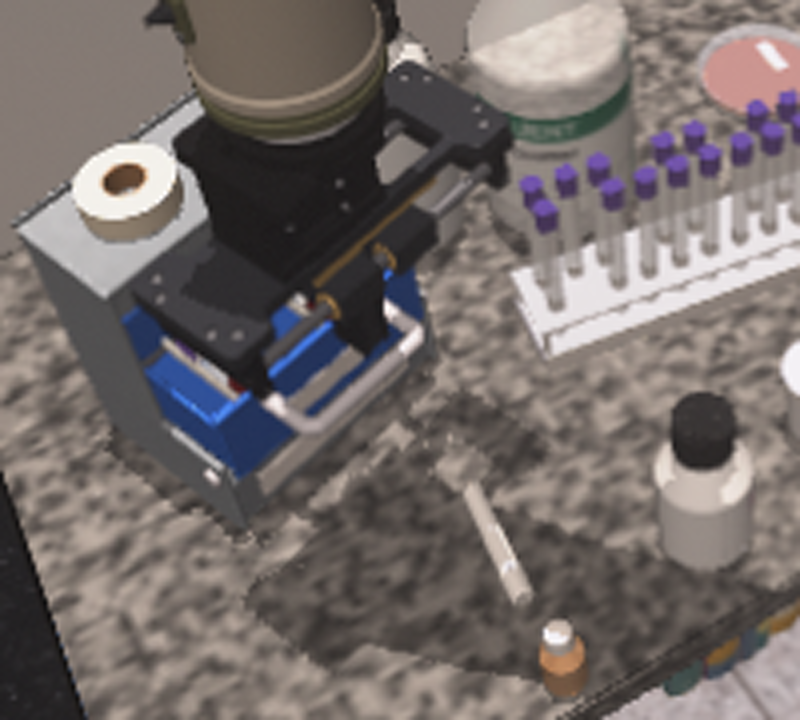

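View pics/wrist2.png

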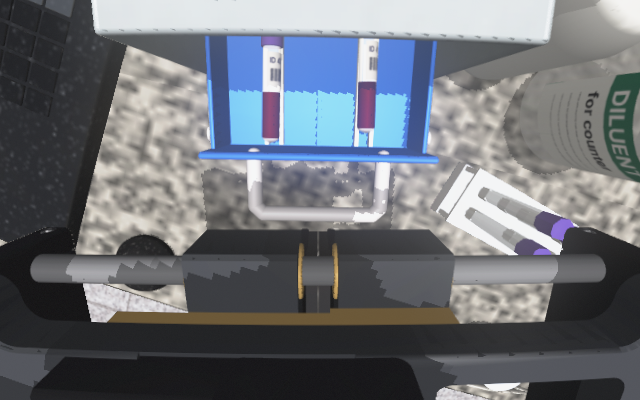

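```bash
python3 - <<'E'
from h import *
c=load("wrist2"); s=read_state()
Rm=R.from_quat(s["eef_rot"]).as_matrix()
for u,v in[(262,213),(318,213),(375,213)]:
  P=onz(c,u,v,.1); print(P, Rm.T@(P-s["ee_pos"]), pt(c,u,v))
for u,v in[(200,155),(437,157),(318,156)]:
  P=pt(c,u,v); print(P, Rm.T@(P-s["ee_pos"]))
E
```

```text
[0.52261575 0.25827306 0.1       ] [ 0.00488282 -0.03824696  0.01911191] [0.52448347 0.25790626 0.10522527]
[0.53566419 0.22216984 0.1       ] [0.00499913 0.00014172 0.01912726] [0.53754964 0.22284474 0.10641245]
[0.5489116 0.1854333 0.1      ] [0.00508929 0.03919372 0.01914289] [0.55005306 0.18684376 0.10497036]
[0.54993169 0.30448296 0.11305461] [ 0.04617132 -0.07254084  0.00603035]
[0.59947365 0.12205132 0.00081296] [0.03136151 0.11586922 0.11835228]
[0.57365142 0.23586222 0.1117675 ] [4.53748525e-02 5.88842933e-05 7.34681684e-03]
```

```bash
python3 -m inch '[[0.1,0,0.3,0,0,0],[0,0,0.1,0,0,0],[-0.2,0,0.23,0,0,0],[0,0,0,0,0,0]]'; python3 -m inch '[[-0.15,0,0.27,0,0,0],[-0.1,0,0.29,0,0,0],[0,0,0,0,0,0]]'
```

```text
time: 3.8
ee_pos: [0.5259, 0.2198, 0.0928]
eef_rot: [0.985, 0.172, -0.001, 0.0]
ft_force: [0.5, 0.0, 0.4]
width: 0.0002
time: 4.18
ee_pos: [0.5165, 0.2165, 0.0698]
eef_rot: [0.985, 0.172, -0.001, 0.0]
ft_force: [1.3, 0.2, 0.2]
width: 0.0005
```

```bash
python3 - <<'E'
from h import *
for n in("wrist","side"):
  c=snap(n,n+"3")
crop(load("side3"),170,150,370,320,4,"c5")
E
```

```text
(no output)
```

View pics/c5.png

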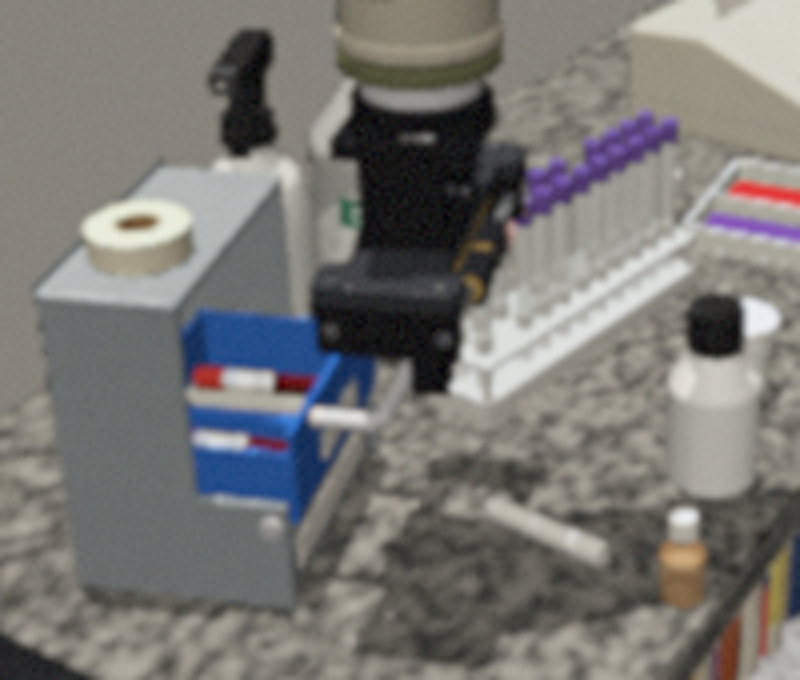

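View pics/wrist3.png

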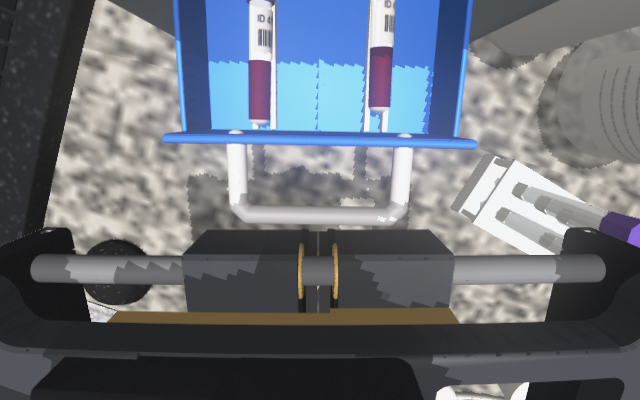

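```bash
python3 -m inch '[[-0.1,0,-0.6,0,0,0],[0.1,0,-0.6,0,0,0],[0.56,0.03,0,0,0,0],[0,0,0,0,0,0]]'; python3 -m inch '[[0,0,0.2,0,0,0],[0,0,0.15,0,0,0],[0,0,0,0,0,0]]'
```

```text
time: 4.78
ee_pos: [0.5402, 0.2239, 0.1194]
eef_rot: [0.985, 0.171, 0.001, -0.0]
ft_force: [-1.1, 0.3, -0.6]
width: 0.0
time: 5.15
ee_pos: [0.5383, 0.2232, 0.1042]
eef_rot: [0.985, 0.172, -0.001, 0.0]
ft_force: [-0.8, 0.1, -0.1]
width: 0.0004
```

```bash
python3 -m inch '[[0,0,0.12,0,0,0],[0,0,0,0,0,0]]';python3 - <<'E'
from h import *
c=snap("wrist","wrist4"); s=read_state(); print(s["ft_force"],s["ee_pos"])
c=load("wrist4"); crop(c,180,100,460,300,2.8,"c6")
E
```

```text
time: 5.4
ee_pos: [0.5388, 0.2234, 0.0999]
eef_rot: [0.985, 0.172, -0.0, 0.0]
ft_force: [0.3, -0.0, -1.2]
width: 0.0005
[-0.12653316  0.51434279  0.14711923] [0.53889885 0.22345902 0.10011827]
```

View pics/c6.png

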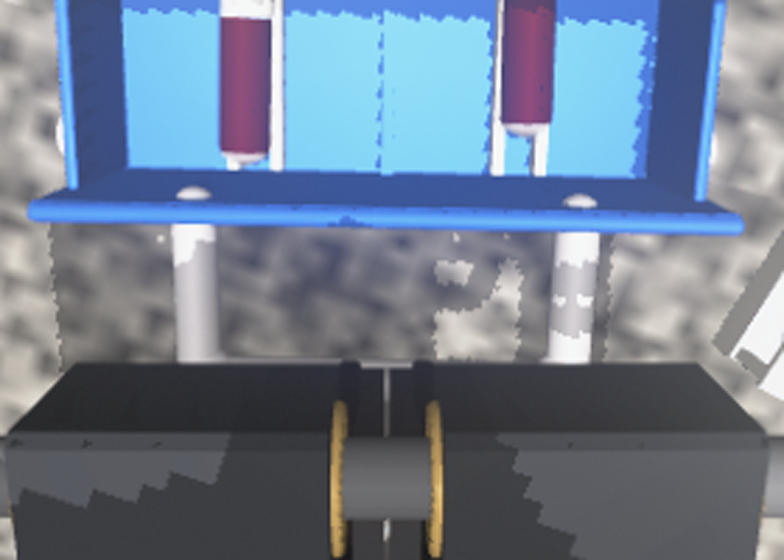

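```bash
python3 -m inch '[[-0.05,0,0.2,0,0,0],[-0.05,0,0,0,0,0]]';python3 - <<'E'
from h import *
c=snap("wrist","wrist5"); s=read_state(); print(s["ft_force"],s["ee_pos"])
crop(c,180,100,460,300,2.8,"c7")
c=snap("side","side5");crop(c,220,200,300,260,10,"c8")
E
```

```text
time: 5.7
ee_pos: [0.5347, 0.2219, 0.0914]
eef_rot: [0.985, 0.172, -0.001, 0.0]
ft_force: [1.0, 0.2, 0.2]
width: 0.0001
[0.2844187  0.93584192 0.05098596] [0.5346496  0.22192946 0.0918162 ]
```

View pics/c7.png

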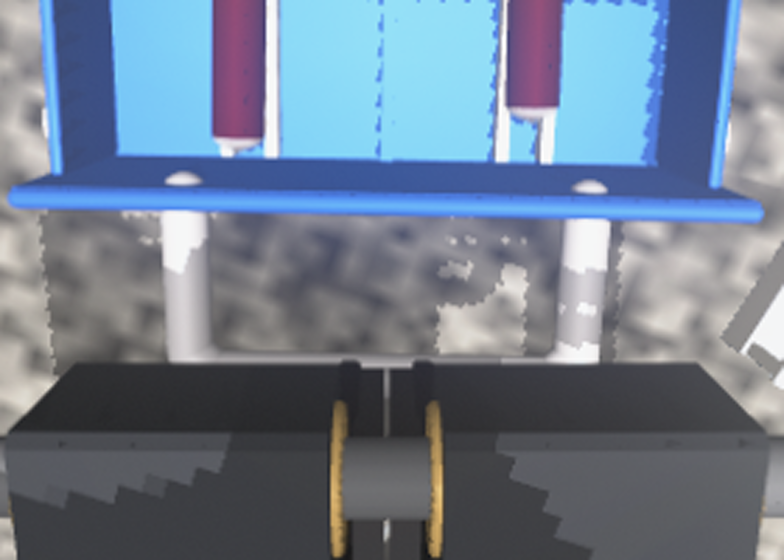

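View pics/c8.png

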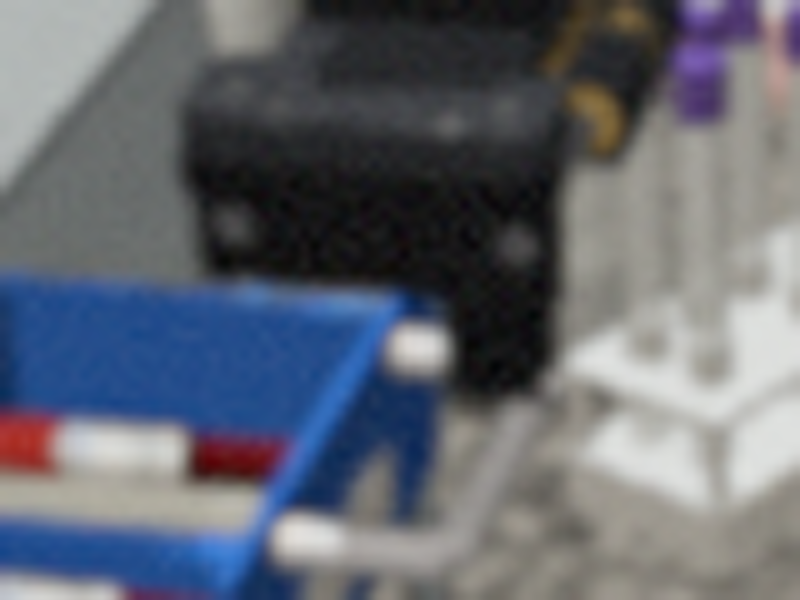

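```bash
python3 - <<'E'
from h import *
c=load("side5"); s=read_state()
q=lambda P:((np.array(proj(c,P))-[220,200])*10).round()
Rm=R.from_quat(s["eef_rot"]).as_matrix()
for x in(-.0095,0,.0095):
  for y in (-.012,.012): print(x,y,q(s["ee_pos"]+Rm@[x,y,0]))
for t in(-.042,0,.042): print('bar',q(np.array([.5345,.2225,.1])+t*np.array([-.3223,.9466,0])))
# depth points of handle bar in wrist5 & bin state
w=load("wrist5")
for u,v in[(243,225),(250,226),(300,228),(380,226),(244,190),(390,190)]: print(u,v,pt(w,u,v).round(4))
for u,v in[(190,168),(318,170),(440,170)]: print('panel',pt(w,u,v).round(4))
E
```

```text
-0.0095 -0.012 [535. 514.]
-0.0095 0.012 [561. 458.]
0 -0.012 [494. 511.]
0 0.012 [520. 455.]
0.0095 -0.012 [452. 507.]
0.0095 0.012 [480. 452.]
bar [554. 361.]
bar [506. 454.]
bar [454. 554.]
243 225 [0.5271 0.2661 0.1048]
250 226 [0.5277 0.2621 0.1041]
300 228 [0.5365 0.2334 0.1036]
380 226 [0.554  0.1888 0.1038]
244 190 [0.5481 0.2715 0.1055]
390 190 [0.5766 0.1922 0.1052]
panel [0.5516 0.3024 0.1112]
panel [0.5744 0.2356 0.1113]
panel [0.5972 0.17   0.1055]
```

```bash
python3 - <<'E'
from h import *
c=load("side3")
print((np.array(proj(c,[.5165,.2165,.0698]))))
crop(c,230,180,310,260,9,"c9")
print((np.array(proj(c,[.5165,.2165,.0698]))-[230,180])*9)
c=load("side0"); print(proj(c,[.211,-.588,.194])); crop(c,460,50,540,140,8,"c10"); print((np.array(proj(c,[.211,-.588,.194]))-[460,50])*8)
E
```

```text
[279.24702754 257.53597212]
[443.22324787 697.8237491 ]
(np.float64(485.2480007543912), np.float64(134.81801970074687))
[201.98400604 678.54415761]
```

View pics/c9.png

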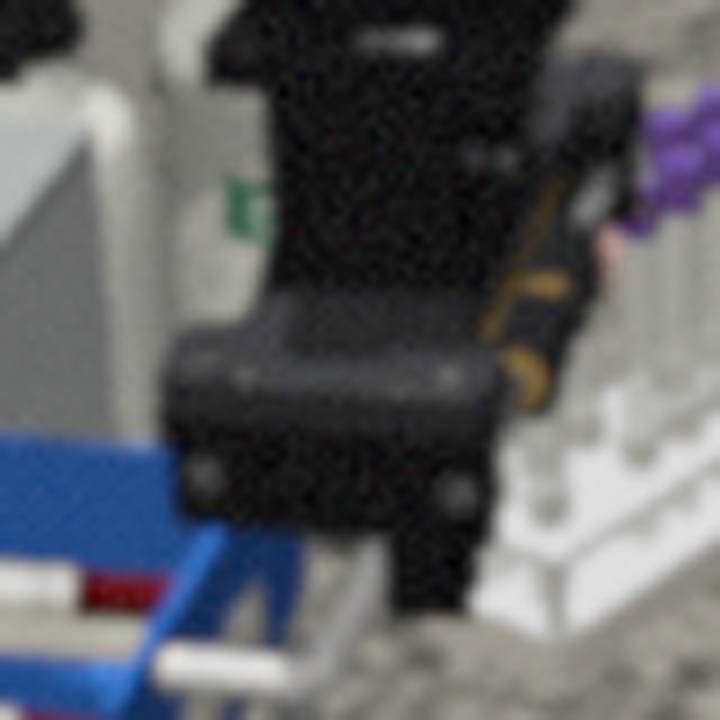

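View pics/c10.png

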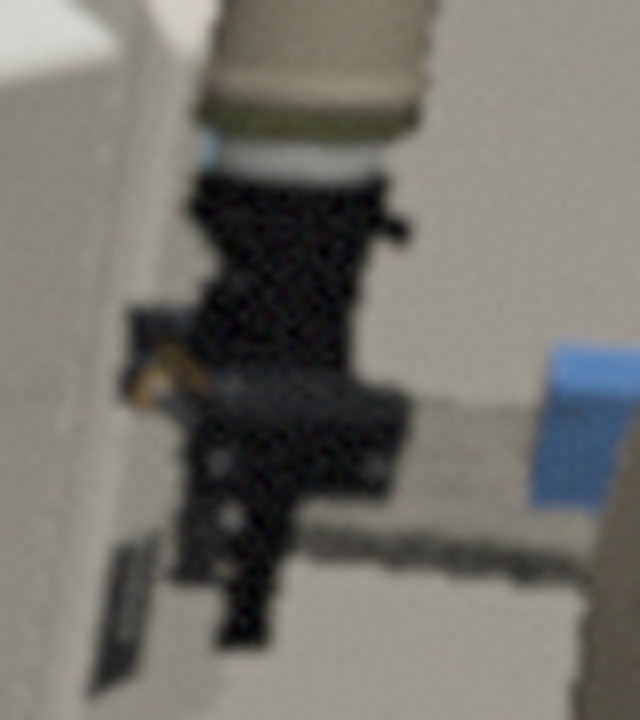

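```bash
python3 -m inch '[[0,0,0.12,0,0,0],[0,0,0,0,0,0]]';python3 -m inch '[[0,0,0.12,0,0,0],[0,0,0,0,0,0]]'; python3 -m inch '[[0,0,0.12,0,0,0],[0,0,0,0,0,0]]'
```

```text
time: 6.05
ee_pos: [0.5351, 0.222, 0.087]
eef_rot: [0.985, 0.172, -0.0, 0.0]
ft_force: [-0.6, 0.5, -0.9]
width: 0.0005
time: 6.3
ee_pos: [0.535, 0.222, 0.0822]
eef_rot: [0.985, 0.172, -0.0, 0.0]
ft_force: [0.1, -0.4, -0.5]
width: 0.0006
time: 6.55
ee_pos: [0.5352, 0.2222, 0.0777]
eef_rot: [0.985, 0.172, -0.0, -0.0]
ft_force: [0.4, -0.1, -0.3]
width: 0.0001
```

```bash
python3 - <<'E'
from h import *
c=snap("wrist","wrist6"); crop(c,180,100,460,300,2.8,"c7b")
c=snap("side","side6");crop(c,220,190,300,260,9,"c8b")
s=read_state();print((np.array(proj(c,s["ee_pos"]))-[220,190])*9)
c=snap("scene","scene6");crop(c,170,180,270,260,8,"c8c")
print((np.array(proj(c,s["ee_pos"]))-[170,180])*8)
E
```

```text
[457.98312819 572.65919899]
[427.78701885 483.3044394 ]
```

View pics/c7b.png

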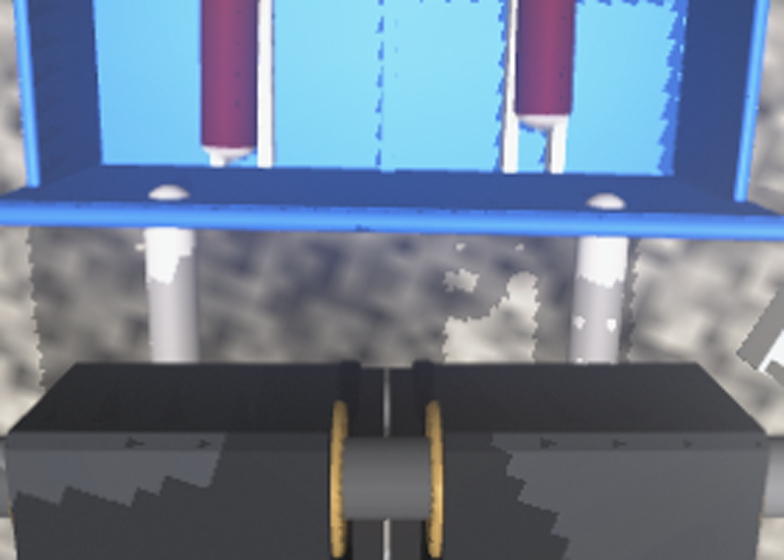

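View pics/c8b.png

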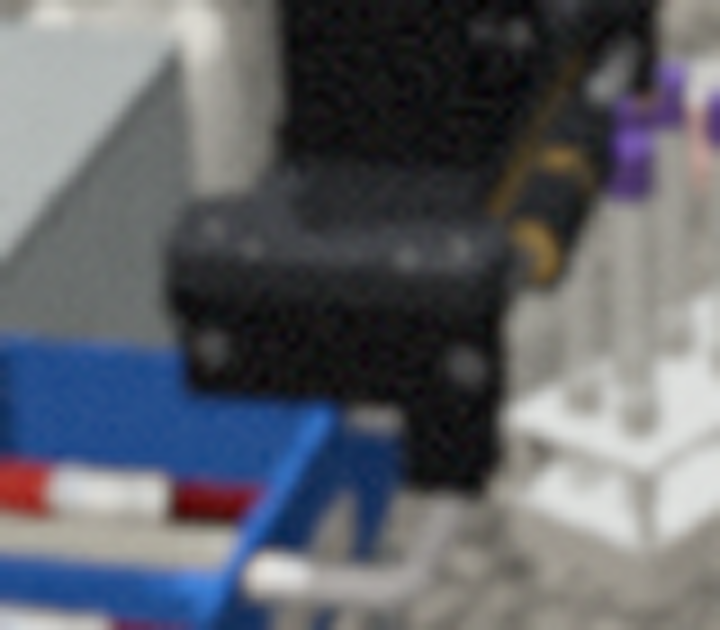

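View pics/c8c.png

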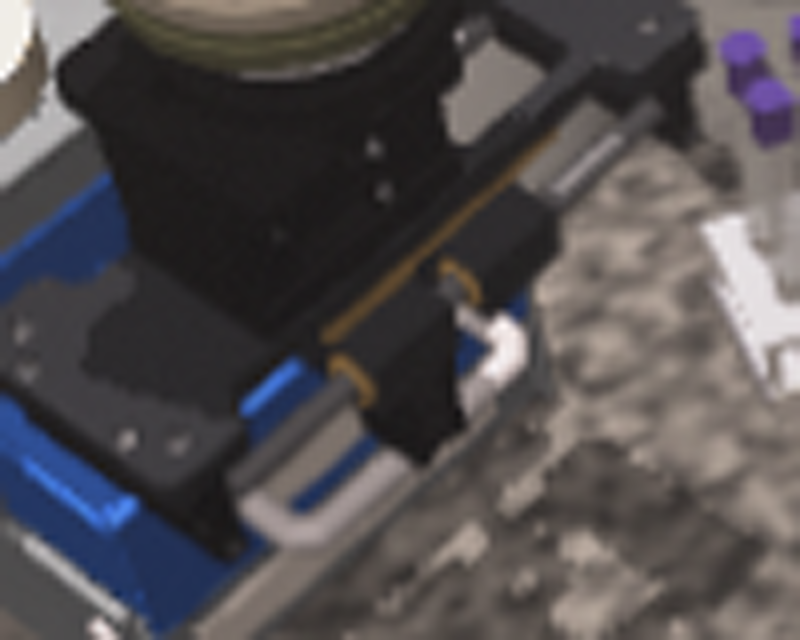

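```bash
python3 - <<'E'
from h import *
from scipy.optimize import least_squares
a=load("scene6");b=load("side6"); s=read_state(); Rm=R.from_quat(s["eef_rot"]).as_matrix()
def tri(pa,pb):
    f=lambda X:np.r_[np.array(proj(a,X))-pa,np.array(proj(b,X))-pb]
    r=least_squares(f,s["ee_pos"]); return r.x,r.fun
X,e=tri([170+415/8,180+462/8],[220+440/9,190+490/9]); print(X,e,Rm.T@(X-s["ee_pos"]))
X,e=tri([170+200/8,180+545/8],[0,0]); 
# depth readings
print(pt(a,170+415/8,180+455/8),pt(b,220+440/9,190+480/9), pt(b,220+440/9,190+440/9))
print(Rm.T@(pt(a,170+415/8,180+455/8)-s["ee_pos"]),Rm.T@(pt(b,220+440/9,190+470/9)-s["ee_pos"]))
E
```

```text
[0.53191151 0.22644539 0.10203814] [-1.20569724 -1.67272938  1.65676247  1.28522167] [-0.001606   -0.00516786 -0.02424388]
[0.52207613 0.22673534 0.11095042] [0.53128376 0.23311216 0.11202065] [0.5316907  0.23168977 0.12259219]
[-0.01076554 -0.0087644  -0.03315539] [ 0.00088025 -0.00835527 -0.03505753]
```

```bash
python3 -m inch '[[0,0,0.1,0,0,0],[0,0,0,0,0,0]]';python3 -m inch '[[0,0,0.1,0,0,0],[0,0,0,0,0,0]]'; python3 -m inch '[[0,0,0.1,0,0,0],[0,0,0,0,0,0]]'
```

```text
time: 6.95
ee_pos: [0.5334, 0.2216, 0.0748]
eef_rot: [0.985, 0.172, -0.002, 0.001]
ft_force: [-14.2, -6.6, 20.8]
width: 0.0006
time: 7.2
ee_pos: [0.5337, 0.2219, 0.0706]
eef_rot: [0.985, 0.172, -0.001, 0.001]
ft_force: [-9.8, -3.9, 14.6]
width: 0.0003
time: 7.45
ee_pos: [0.534, 0.222, 0.0662]
eef_rot: [0.985, 0.172, -0.001, 0.001]
ft_force: [-4.9, -2.4, 8.0]
width: 0.0008
```

```bash
python3 - <<'E'
from h import *
c=snap("wrist","wrist7"); crop(c,180,100,460,300,2.8,"c7c")
c=snap("side","side7");crop(c,220,190,300,260,9,"c8d")
E
```

```text
(no output)
```

View pics/c7c.png

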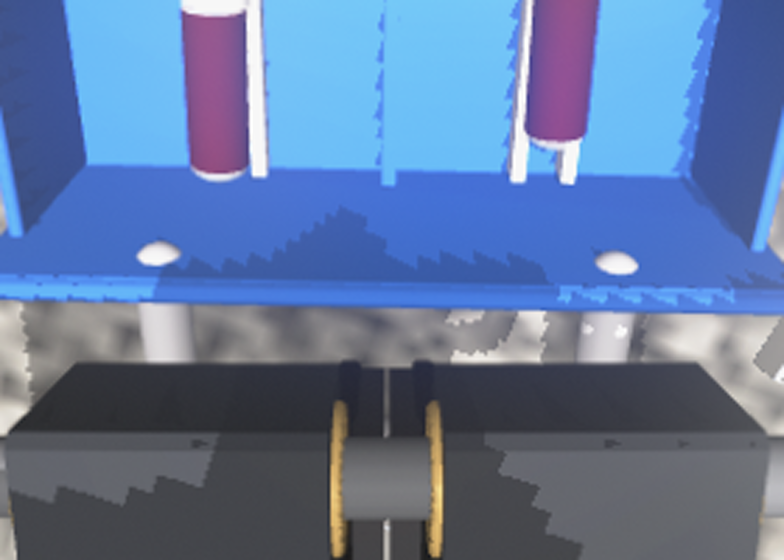

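View pics/c8d.png

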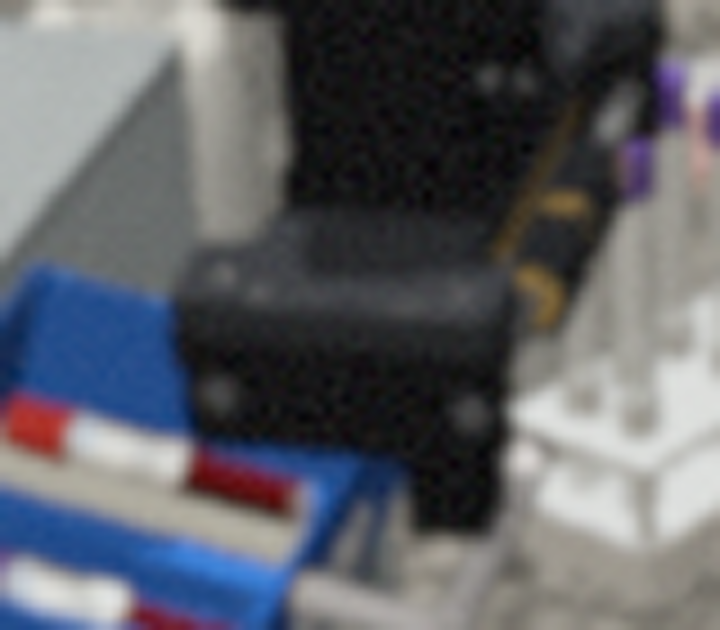

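```bash
python3 - <<'E'
from h import *
s=read_state(); Rm=R.from_quat(s["eef_rot"]).as_matrix()
for tag in("side7",):
  c=load(tag); P,u,v=cloud(c,(c["img"].max(2)<75)); Q=(P-s["ee_pos"])@Rm*1000
  m=(abs(Q[:,0])<130)&(abs(Q[:,1])<120)&(Q[:,2]>-200)&(Q[:,2]<20)
  Q=Q[m]
  for z in range(-200,10,10):
    k=(Q[:,2]>=z)&(Q[:,2]<z+10)
    if k.sum(): print(tag,z,k.sum(),'x',np.percentile(Q[k,0],[2,98]).round(),'y',np.percentile(Q[k,1],[2,98]).round())
E
```

```text
side7 -200 306 x [-37.  34.] y [-53. -12.]
side7 -190 114 x [-30.  26.] y [-54. -10.]
side7 -180 119 x [-22.  21.] y [-53. -14.]
side7 -170 123 x [-22. 128.] y [-54. 116.]
side7 -160 138 x [-24.  48.] y [-54.  35.]
side7 -150 466 x [-35.  29.] y [-97.  79.]
side7 -140 253 x [-37.  31.] y [-98.  70.]
side7 -130 240 x [-37.  34.] y [-96.  79.]
side7 -120 197 x [-38.  33.] y [-90.  79.]
side7 -110 167 x [-37.  34.] y [-90.  79.]
side7 -100 14 x [-34.  29.] y [-88. -84.]
side7 -60 4 x [ 5. 10.] y [-14.  -9.]
side7 -50 37 x [-10.  10.] y [-12.  -3.]
side7 -40 36 x [-10.   9.] y [-12.   3.]
side7 -30 3 x [-1. 31.] y [-6. 35.]
side7 -20 1 x [33. 33.] y [51. 51.]
side7 -10 3 x [33. 89.] y [60. 68.]
```

```bash
python3 -m inch '[[-0.15,0,0.05,0,0,0],[-0.15,0,0.1,0,0,0],[-0.1,0,0.15,0,0,0],[-0.05,0,0.2,0,0,0],[-0.05,0,0.1,0,0,0]]'
```

```text
time: 8.18
ee_pos: [0.516, 0.2153, 0.0412]
eef_rot: [0.985, 0.172, -0.0, -0.0]
ft_force: [2.7, 1.6, 3.3]
width: 0.0003
```

```bash
python3 - <<'E'
from h import *
c=snap("wrist","wrist8"); crop(c,180,100,460,300,2.8,"c11")
c=snap("side","side8");crop(c,220,190,300,260,9,"c12")
print(read_state()["joint_positions"].round(2),read_state()["ft_force"])
E
```

```text
[ 0.24  0.48 -0.88  1.77  0.41  1.09 -2.  ] [-0.58081215 -0.34292104 -0.79747151]
```

View pics/c12.png

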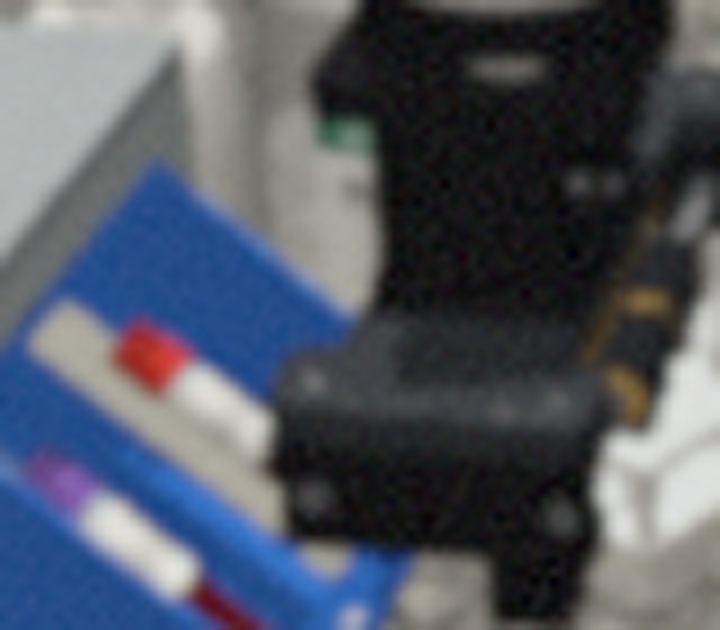

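View pics/wrist8.png

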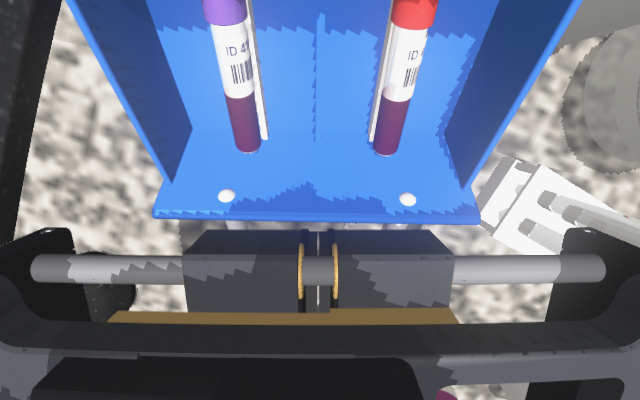

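```bash
python3 -m inch '[[0,0,0.12,0,0,0],[0,0,0,0,0,0]]';python3 -m inch '[[0,0,0.1,0,0,0],[0,0,0,0,0,0]]'
```

```text
time: 8.52
ee_pos: [0.5157, 0.215, 0.0367]
eef_rot: [0.985, 0.172, -0.001, 0.0]
ft_force: [-2.7, -0.7, 4.5]
width: 0.0003
time: 8.78
ee_pos: [0.516, 0.2151, 0.0357]
eef_rot: [0.985, 0.172, -0.0, 0.001]
ft_force: [-16.5, -9.0, 41.2]
width: 0.0004
```

```bash
python3 -m inch '[[0,0,-0.3,0,0,0],[-0.1,0,-1,0,0,0],[-0.1,0,-1,0,0,0],[0,0,-0.9,0.0,0.08,0],[0,0,0,0,0.08,0]]' -0.4; python3 -m inch '[[0,0,0,0,0.085,0],[0,0,0,0,0.085,0],[0,0,0,0,0.03,0],[0,0,0,0,0,0]]'; python3 - <<'E'
from h import *
c=snap("wrist","wrist9"); s=read_state(); print(s["ee_pos"],s["joint_positions"].round(2)); Rm=R.from_quat(s["eef_rot"]).as_matrix(); print(Rm.round(3))
E
```

```text
time: 9.4
ee_pos: [0.5106, 0.2147, 0.1623]
eef_rot: [0.971, 0.17, 0.165, -0.03]
ft_force: [-1.8, 2.5, 1.5]
width: 0.0258
time: 9.9
ee_pos: [0.5073, 0.2128, 0.1586]
eef_rot: [0.918, 0.16, 0.356, -0.063]
ft_force: [0.2, 0.3, -0.3]
width: 0.0265
[0.50814615 0.21363806 0.1596767 ] [ 0.38 -0.35 -0.83  2.36 -0.49  0.31 -1.33]
[[ 0.694  0.34   0.635]
 [ 0.25  -0.94   0.23 ]
 [ 0.675 -0.001 -0.738]]
```

View pics/wrist9.png

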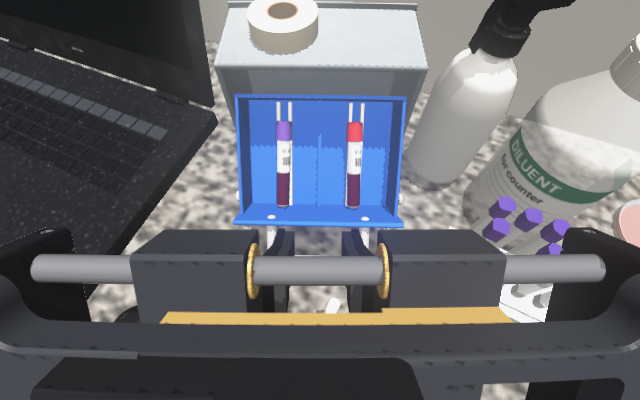

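```bash
python3 - <<'E'
from h import *
c=load("wrist9"); s=read_state(); Rm=R.from_quat(s["eef_rot"]).as_matrix()
f=lambda u,v:((pt(c,u,v)-s["ee_pos"])@Rm*1000).round(1)
for n,l in dict(pur=[(284,124),(284,140),(284,160),(283,180),(283,200),(283,207)],red=[(355,125),(355,140),(354,160),(354,180),(353,200),(353,207)],floor=[(262,160),(262,200),(305,200),(338,200),(378,200),(378,160),(305,160),(320,160)],top=[(236,222),(320,222),(402,222),(271,217),(365,218)]).items():
  for p in l: print(n,p,f(*p))
crop(c,220,80,420,240,4,"c13")
E
```

```text
pur (284, 124) [ 63.1 -29.8 100.9]
pur (284, 140) [ 48.9 -30.1 100.1]
pur (284, 160) [ 30.3 -30.8 102.6]
pur (283, 180) [ 11.2 -32.4 103.6]
pur (283, 200) [ -8.4 -32.9 103.4]
pur (283, 207) [-16.6 -33.6 107.7]
red (355, 125) [ 62.2  34.2 100.7]
red (355, 140) [ 48.9  34.5 100. ]
red (354, 160) [ 30.6  34.2 101. ]
red (354, 180) [ 11.6  34.8 101.5]
red (353, 200) [ -8.2  34.6 102.6]
red (353, 207) [-15.7  35.  104.4]
floor (262, 160) [ 27.4 -55.4 125.4]
floor (262, 200) [-14.  -57.1 124.7]
floor (305, 200) [-14.1 -12.6 125.3]
floor (338, 200) [-13.8  21.5 124. ]
floor (378, 200) [-13.8  62.9 124.1]
floor (378, 160) [ 27.8  60.6 122.4]
floor (305, 160) [ 27.5 -12.1 124.5]
floor (320, 160) [ 29.3   2.8 110.4]
top (236, 222) [-19.1 -70.5  68.8]
top (320, 222) [-19.3   2.6  69.5]
top (402, 222) [-19.6  74.4  70.4]
top (271, 217) [-16.8 -40.8  75.8]
top (365, 218) [-18.3  42.9  77.8]
```

View pics/c13.png

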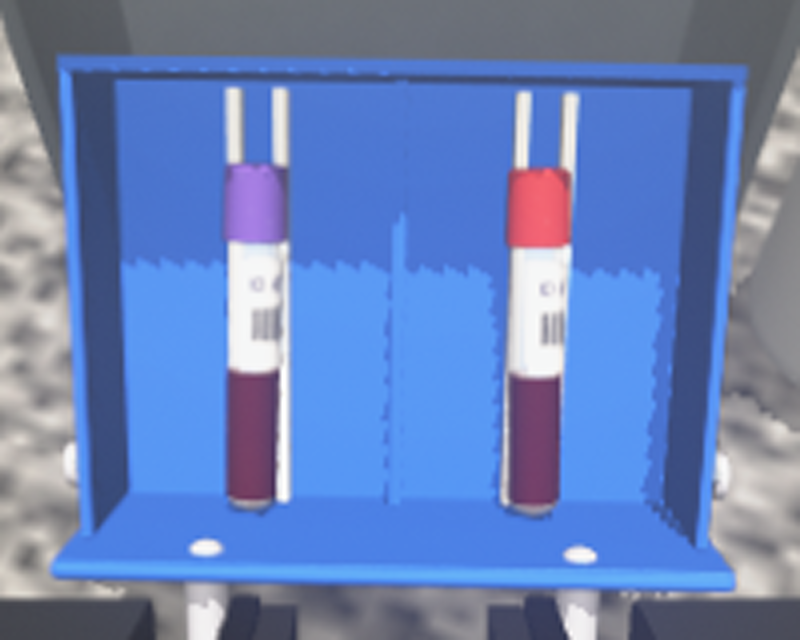

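```bash
python3 -m inch '[[0.3,-0.4,0.6,0,0,0],[0.3,-0.38,0.7,0,0,0.02],[0,0,0.8,0,0,0],[0,0,0.7,0,0,0],[0,0,0,0,0,0]]' -0.4 15; python3 - <<'E'
from h import *
c=snap("wrist","wrist10"); s=read_state(); print(s["ee_pos"],s["joint_positions"].round(2),s["ft_force"]); Rm=R.from_quat(s["eef_rot"]).as_matrix(); print(Rm.round(3))
f=lambda u,v:((pt(c,u,v)-s["ee_pos"])@Rm*1000).round(1)
P,u,v=cloud(c); Q=(P-s["ee_pos"])@Rm*1000
E
```

```text
time: 10.58
ee_pos: [0.5455, 0.2454, 0.1199]
eef_rot: [0.927, 0.147, 0.341, -0.057]
ft_force: [1.1, 0.8, -0.1]
width: 0.0263
[0.54501825 0.24580649 0.11992455] [ 0.76 -0.11 -1.29  2.26  0.23  0.23 -2.03] [ 0.25140383  1.03177318 -0.39574245]
[[ 0.725  0.312  0.615]
 [ 0.234 -0.95   0.207]
 [ 0.648 -0.006 -0.761]]
```

View pics/wrist10.png

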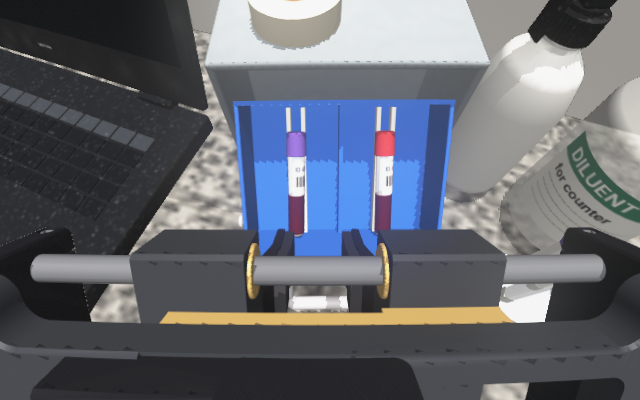

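```bash
cat > m.py <<'E'
from h import *
def tubes(tag):
    """find tubes by blue-bin region: label white + cap colours; report stopper and tube top line in tool frame"""
    c=load(tag); im=c["img"].astype(int); r,g,b=im[...,0],im[...,1],im[...,2]
    s=read_state(); Rm=R.from_quat(s["eef_rot"]).as_matrix()
    P,u,v=cloud(c); Q=(P-s["ee_pos"])@Rm*1000
    rr,gg,bb=r[v,u],g[v,u],b[v,u]
    out={}
    for n,m in dict(pur=(bb-gg>60)&(rr-gg>25)&(rr>90),red=(rr-gg>100)&(rr-bb>90),dark=(rr-gg>50)&(rr<150)&(abs(rr-bb)<70)).items():
        mm=m.astype(bool)&(abs(Q[:,1])<110)&(Q[:,2]>-70)&(abs(Q[:,0])<150)
        img=np.zeros(r.shape,np.uint8); img[v[mm],u[mm]]=1
        k,l,st,ce=cv2.connectedComponentsWithStats(img)
        for i in range(1,k):
            if st[i,4]>40:
                w=l[v,u]==i
                print(n,'px',ce[i].round(),st[i,:4],'tool med',np.median(Q[w],0).round(1),'x',np.percentile(Q[w,0],[3,97]).round(1),'ztop',np.percentile(Q[w,2],10).round(1),'world',np.median(P[w],0).round(4))
if __name__=="__main__":
    import sys; tubes(sys.argv[1])
E
python3 m.py wrist10; python3 - <<'E'
from h import *
c=load("wrist10"); s=read_state(); Rm=R.from_quat(s["eef_rot"]).as_matrix()
f=lambda u,v:((pt(c,u,v)-s["ee_pos"])@Rm*1000).round(1)
for p in [(270,180),(320,180),(360,200),(425,180),(330,250),(297,215),(384,215)]: print(p,f(*p))
E
```

```text
pur px [295. 145.] [288 132  16  25] tool med [ 51.2 -15.6  40.1] x [43.7 59.6] ztop 38.9 world [0.6021 0.2806 0.1225]
red px [385. 144.] [377 132  17  24] tool med [51.9 49.4 40.1] x [44.  59.8] ztop 38.8 world [0.6229 0.2193 0.1225]
dark px [295. 216.] [292 197   8  37] tool med [ -4.3 -16.6  43. ] x [-17.2  10.8] ztop 41.8 world [0.5628 0.2697 0.0845]
dark px [384. 219.] [381 201   6  28] tool med [-6.7 52.  43. ] x [-13.7   6.5] ztop 42.0 world [0.583  0.2039 0.0826]
(270, 180) [ 21.  -38.3  62.3]
(320, 180) [21.   2.5 62.6]
(360, 200) [ 3.6 36.  64.6]
(425, 180) [21.7 87.6 59.5]
(330, 250) [-24.    9.8  24.6]
(297, 215) [ -3.  -15.4  43.4]
(384, 215) [-2.8 52.2 43. ]
```

```bash
python3 -m inch '[[0.25,-0.2,0.4,0,0,0],[0.25,-0.2,0.4,0,0,0],[0,0,0.1,0,0,0]]'; python3 - <<'E'
from h import *
s=read_state(); print(s["ee_pos"],s["joint_positions"].round(2),s["ft_force"]); Rm=R.from_quat(s["eef_rot"]).as_matrix(); print(Rm.round(3))
E
```

```text
time: 11.0
ee_pos: [0.5584, 0.2612, 0.1043]
eef_rot: [0.93, 0.15, 0.33, -0.056]
ft_force: [-0.2, -0.4, -0.1]
width: 0.0259
[0.55839731 0.26121717 0.10427614] [ 0.57  0.08 -1.19  2.21  0.84  0.33 -2.57] [-0.22558004 -0.44795947 -0.1397416 ]
[[ 0.737  0.316  0.597]
 [ 0.242 -0.949  0.203]
 [ 0.631 -0.005 -0.776]]
```

```bash
python3 -m inch '[[0,0,-0.9,0,0,-0.08],[0,0,-0.9,0,-0.03,-0.08],[0,0,-0.6,0,-0.02,-0.08],[0,0,0,0,0,-0.087]]'; python3 - <<'E'
from h import *
s=read_state(); print(s["ee_pos"],s["joint_positions"].round(2),s["ft_force"]); Rm=R.from_quat(s["eef_rot"]).as_matrix(); print(Rm.round(3))
E
```

```text
time: 11.5
ee_pos: [0.5321, 0.2398, 0.1375]
eef_rot: [0.888, 0.348, 0.3, 0.035]
ft_force: [-1.0, 0.4, -0.6]
width: 0.0262
[0.53212989 0.23980215 0.13753232] [ 0.5  -0.12 -1.06  2.19  0.2   0.44 -1.57] [-0.96076287  0.41518987 -0.62173114]
[[ 0.579  0.596  0.556]
 [ 0.638 -0.756  0.147]
 [ 0.508  0.27  -0.818]]
```

```bash
python3 -m inch '[[0,0,-0.6,0,0,-0.087],[0,0,-0.6,0,0,-0.087],[0,0,-0.3,0,0,-0.087],[0,0,0,0,0,-0.087],[0,0,0,0,0,-0.087]]'; python3 -m inch '[[0,0,0,0,0,-0.087],[0,0,0,0,0,-0.087],[0,0,0,0,0,-0.087],[0,0,0,0,0,-0.087],[0,0,0,0,0,-0.087]]';  python3 - <<'E'
from h import *
s=read_state(); print(s["ee_pos"],s["joint_positions"].round(2),s["ft_force"]); Rm=R.from_quat(s["eef_rot"]).as_matrix(); print(Rm.round(3))
E
```

```text
time: 12.12
ee_pos: [0.4995, 0.2314, 0.1827]
eef_rot: [0.651, 0.697, 0.255, 0.16]
ft_force: [-0.3, -0.0, 0.3]
width: 0.0263
time: 12.75
ee_pos: [0.4994, 0.2313, 0.1824]
eef_rot: [0.278, 0.912, 0.158, 0.255]
ft_force: [0.2, 0.1, -0.7]
width: 0.0264
[0.49935529 0.23125318 0.18236423] [-0.07 -0.25 -0.53  2.22  0.15  0.57  0.26] [ 0.22053335  0.07626202 -0.74220906]
[[-0.715  0.427  0.553]
 [ 0.589  0.795  0.147]
 [-0.377  0.431 -0.82 ]]
```

```bash
cat > tgt.py <<'E'
from h import *
PSI=np.radians(18.8); XR=np.array([np.cos(PSI),np.sin(PSI),0]); YR=np.array([-np.sin(PSI),np.cos(PSI),0])
def rack(alpha,flip=True,yaw=0):
    a=np.radians(alpha); z=np.sin(a)*XR-np.cos(a)*np.array([0,0,1]); y=YR if flip else -YR
    return np.c_[np.cross(y,z),y,z]
def go(Rt,p=None):
    s=read_state(); Rm=R.from_quat(s["eef_rot"]).as_matrix()
    rv=R.from_matrix(Rm.T@Rt).as_rotvec(degrees=True); print('turn deg',rv.round(1),'frac',(rv/120).round(3))
    if p is not None:
        d=(np.array(p)-s["ee_pos"]); print('shift frac now-axes',(Rm.T@d/.04).round(3),'target-axes',(Rt.T@d/.04).round(3))
    print('q',s["joint_positions"].round(2),'ee',s["ee_pos"].round(4),'ft',s["ft_force"].round(1))
E
python3 -c "
from tgt import *
go(rack(35))"
```

```text
turn deg [ -2.2   0.9 -52. ] frac [-0.018  0.007 -0.433]
q [-0.07 -0.25 -0.53  2.22  0.15  0.57  0.26] ee [0.4994 0.2313 0.1824] ft [ 0.2  0.1 -0.7]
```

```bash
python3 -m inch '[[0,0,0,-0.005,0,-0.087],[0,0,0,-0.005,0,-0.087],[0,0,0,-0.005,0,-0.087],[0,0,0,-0.003,0,-0.087],[0,0,0,0,0,-0.085]]'; python3 -c "
from tgt import *
go(rack(35)); snap('wrist','wrist11')"; python3 m.py wrist11
```

```text
time: 13.38
ee_pos: [0.4994, 0.231, 0.1824]
eef_rot: [-0.153, 0.939, 0.047, 0.306]
ft_force: [0.0, -0.9, 0.7]
width: 0.0263
turn deg [-0.5  1.  -0.1] frac [-0.004  0.009 -0.001]
q [-0.28 -0.26 -0.32  2.25  0.18  0.54  1.15] ee [0.4994 0.231  0.1824] ft [ 0.  -0.9  0.7]
pur px [332. 242.] [327 235  12  16] tool med [-55.8  15.1 114.8] x [-64.  -48.4] ztop 113.3 world [0.6017 0.2809 0.1222]
red px [268. 241.] [264 235  11  15] tool med [-52.3 -51.6 115.2] x [-61.2  11. ] ztop 113.8 world [0.6206 0.2171 0.1213]
dark px [267. 191.] [264 176   8  30] tool med [ -3.4 -51.6 122.2] x [-16.3  11.7] ztop 120.5 world [0.5869 0.2049 0.0861]
dark px [334. 190.] [331 176   7  29] tool med [ -1.2  16.8 121.7] x [-16.2  11.1] ztop 120.2 world [0.5632 0.2696 0.0842]
```

View pics/wrist11.png

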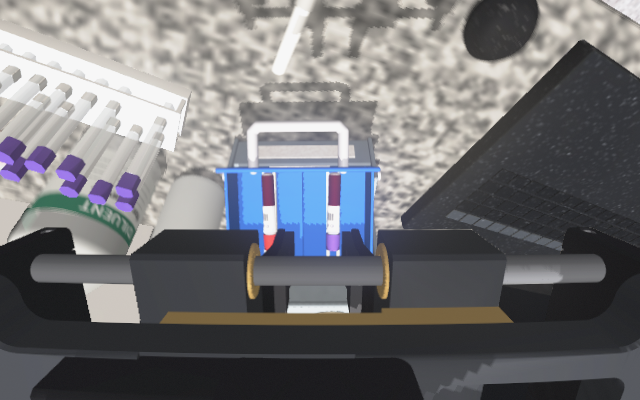

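```bash
python3 -c "
from tgt import *
go(rack(35),[.6036,.2825,.0655])"
```

```text
turn deg [-0.5  1.   0.4] frac [-0.004  0.009  0.004]
shift frac now-axes [-0.614  0.413  4.054] target-axes [-0.683  0.382  4.046]
q [-0.28 -0.26 -0.32  2.25  0.19  0.54  1.16] ee [0.4995 0.2309 0.1824] ft [ 0.3 -0.2 -0.1]
```

```bash
python3 -m inch '[[-0.34,0.2,0.4,0,0.008,0],[-0.34,0.19,0.5,0,0,0],[0,0,0.8,0,0,0],[0,0,0.7,0,0,0],[0,0,0.5,0,0,0]]' -0.4; python3 -m inch '[[0,0,0,0,0,0]]'; python3 -c "
from tgt import *
go(rack(35),[.6036,.2825,.0655]); snap('wrist','wrist12'); crop(snap('scene','scene12'),140,170,260,260,6,'c14')"; python3 m.py wrist12
```

```text
time: 14.05
ee_pos: [0.5799, 0.2723, 0.1018]
eef_rot: [-0.149, 0.942, 0.046, 0.297]
ft_force: [0.7, 0.4, -0.5]
width: 0.0261
time: 14.18
ee_pos: [0.5794, 0.2718, 0.1014]
eef_rot: [-0.149, 0.942, 0.045, 0.297]
ft_force: [-0.7, 0.8, 0.7]
width: 0.0259
turn deg [-0.6 -0.1 -0.6] frac [-0.005 -0.001 -0.005]
shift frac now-axes [-0.027  0.072  1.114] target-axes [-0.025  0.059  1.115]
q [-0.24  0.09 -0.38  2.13  0.55  0.4   0.82] ee [0.5794 0.2718 0.1014] ft [-0.7  0.8  0.7]
pur px [320. 287.] [312 286  18   4] tool med [-38.    1.2  -3.2] x [-39.5 -36.2] ztop -4.2 world [0.6068 0.2823 0.1275]
dark px [216. 196.] [208 171  18  48] tool med [ 21.9 -65.6   6.8] x [ 8.3 36.7] ztop 4.9 world [0.5866 0.2049 0.0854]
dark px [322. 195.] [316 171  12  48] tool med [22.6  2.5  5.7] x [ 8.5 37.2] ztop 4.1 world [0.5644 0.2696 0.0857]
```

View pics/wrist12.png

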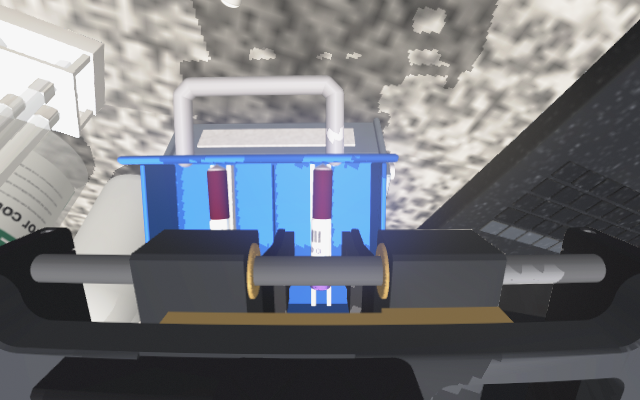

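View pics/c14.png

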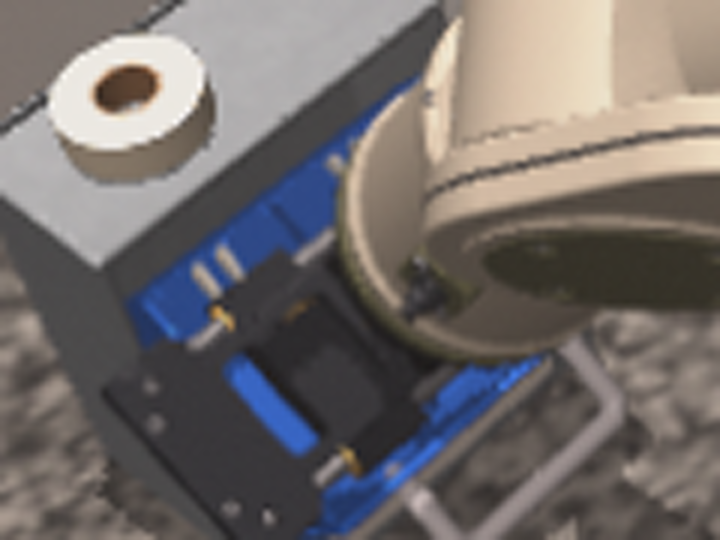

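```bash
python3 -m inch '[[0,0.05,0.4,0,0,0],[0,0,0.4,0,0,0],[0,0,0.15,0,0,0],[0,0,0,0,0,0]]'; python3 -c "
from tgt import *
go(rack(35),[.6036,.2825,.0655])"
```

```text
time: 14.78
ee_pos: [0.6, 0.2802, 0.0718]
eef_rot: [-0.151, 0.942, 0.045, 0.298]
ft_force: [-0.0, 0.3, -0.6]
width: 0.026
turn deg [-0.7  0.1 -0.4] frac [-0.006  0.001 -0.003]
shift frac now-axes [0.005 0.029 0.189] target-axes [0.005 0.026 0.189]
q [-0.28  0.18 -0.34  2.1   0.71  0.35  0.68] ee [0.6    0.2802 0.0718] ft [-0.   0.3 -0.6]
```

```bash
python3 -m inch '[[0,0.02,0.2,0,0,0],[0,0,0,0,0,0]]'; python3 -m inch '[[0,0,0,0,0,0],[0,0,0,0,0,0],[0,0,0,0,0,0]]' -1 15;  python3 -c "
from tgt import *
go(rack(35)); c=snap('wrist','wrist13'); crop(c,200,130,440,330,3,'c15')"
```

```text
time: 15.02
ee_pos: [0.6041, 0.2822, 0.0645]
eef_rot: [-0.151, 0.942, 0.044, 0.298]
ft_force: [0.6, -0.3, -0.9]
width: 0.0259
time: 15.4
ee_pos: [0.6042, 0.2822, 0.0648]
eef_rot: [-0.151, 0.942, 0.044, 0.298]
ft_force: [-1.4, -1.2, 0.3]
width: 0.015
turn deg [-0.7  0.1 -0.4] frac [-0.006  0.001 -0.003]
q [-0.29  0.2  -0.33  2.09  0.74  0.34  0.65] ee [0.6042 0.2822 0.0648] ft [-1.4 -1.2  0.3]
```

View pics/c15.png

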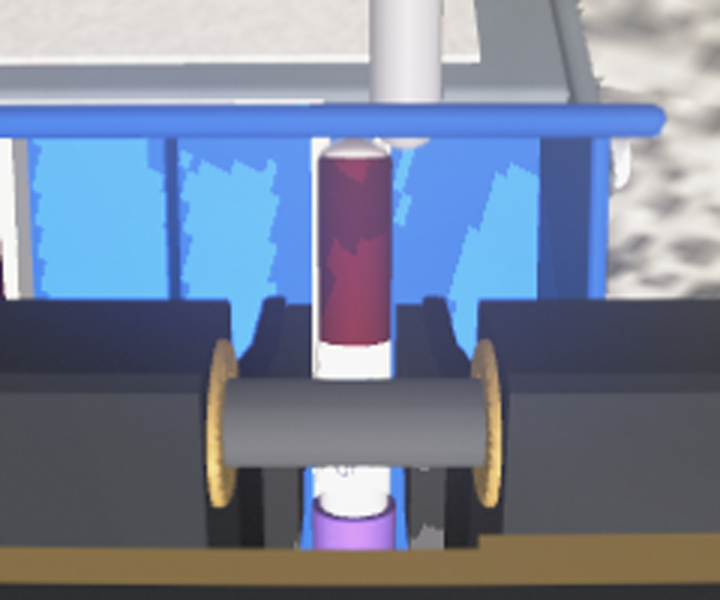

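```bash
python3 -m inch '[[0,0,-0.3,0,0,0],[0,0,-0.6,0,0,0],[0,0,-0.7,0,0,0],[0,0,-0.7,0,0,0]]' -1 20; python3 - <<'E'
from tgt import *
go(rack(35))
c=load("scene0"); im=c["img"].astype(int); r,g,b=im[...,0],im[...,1],im[...,2]
for n,m in dict(pur=(b-g>70)&(r-g>20),red=(r-g>100)&(r-b>90)).items():
    m=m.copy(); m[:, :340]=0; m[:,440:]=0; m[:150]=0; m[215:]=0
    k,l,st,ce=cv2.connectedComponentsWithStats(m.astype(np.uint8)); i=1+st[1:,4].argmax(); v,u=np.nonzero(l==i)
    P=np.array([onz(c,a,bb,.0045) for a,bb in zip(u,v)]); rr=cv2.minAreaRect((P[:,:2]*1000).astype(np.float32)); print(n,st[i],rr)
    D=np.array([pt(c,a,bb) for a,bb in zip(u,v)]); print(np.median(D,0))
crop(c,340,140,440,220,8,"c16")
E
```

```text
time: 15.95
ee_pos: [0.5532, 0.266, 0.1405]
eef_rot: [-0.151, 0.942, 0.044, 0.298]
ft_force: [0.0, -0.2, 0.4]
width: 0.015
turn deg [-0.7  0.  -0.4] frac [-0.006  0.    -0.003]
q [-0.2  -0.03 -0.43  2.15  0.39  0.47  0.96] ee [0.5532 0.266  0.1405] ft [ 0.  -0.2  0.4]
pur [364 176  38  30 482] ((497.5997619628906, -227.95382690429688), (104.33154296875, 46.540679931640625), 6.170095920562744)
[ 0.4958912  -0.22784917  0.00444642]
red [380 166  39  29 482] ((505.30035400390625, -294.21014404296875), (107.45707702636719, 49.13387680053711), 6.294823169708252)
[ 0.50405465 -0.29415305  0.00443615]
```

View pics/c16.png

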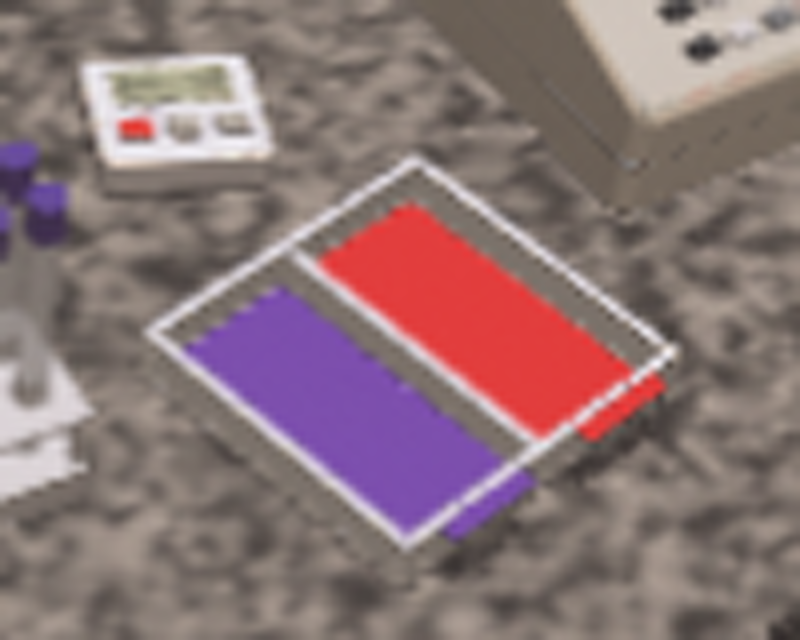

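```bash
python3 - <<'E'
from tgt import *
c=load("scene0")
L=dict(far=(415,160),left=(150,330),near=(405,545),right=(677,350),divfar=(297,250),divnear=(537,445))
W={k:onz(c,340+a/8,140+b/8,.022)[:2] for k,(a,b) in L.items()}
for k,w in W.items(): print(k,w.round(4))
for a,b in(("near","left"),("right","far"),("divnear","divfar")):
  d=W[b]-W[a]; print(a,b,np.linalg.norm(d).round(4),np.degrees(np.arctan2(d[1],d[0])).round(1))
for a,b in(("near","right"),("left","far")):
  d=W[b]-W[a]; print(a,b,np.linalg.norm(d).round(4),np.degrees(np.arctan2(d[1],d[0])).round(1))
cen=(W["near"]+W["left"]+W["right"]+W["far"])/4; print(cen)
x=np.array([np.cos(np.radians(6.2)),np.sin(np.radians(6.2))]); y=np.array([-x[1],x[0]])
print('pur',cen+y*.0335,'red',cen-y*.0335)
E
```

```text
far [ 0.5619 -0.3146]
left [ 0.5486 -0.1828]
near [ 0.4278 -0.194 ]
right [ 0.4416 -0.3297]
divfar [ 0.5504 -0.2498]
divnear [ 0.4361 -0.2596]
near left 0.1213 5.3
right far 0.1213 7.1
divnear divfar 0.1147 4.9
near right 0.1364 -84.2
left far 0.1325 -84.2
[ 0.49497717 -0.25530548]
pur [ 0.49135919 -0.22200142] red [ 0.49859514 -0.28860954]
```

```bash
python3 -m inch '[[-0.3,0,-0.8,0,0,0],[0,0,-0.8,0,0.08,0],[0,0,-0.7,0,0.085,0],[0,0,0,0,0.085,0]]'; python3 - <<'E'
import tgt; from tgt import *
tgt.PSI=np.radians(6.); 
def setpsi(d):
    p=np.radians(d); tgt.XR=np.array([np.cos(p),np.sin(p),0]); tgt.YR=np.array([-np.sin(p),np.cos(p),0])
setpsi(18.8); go(rack(-8),[.491,-.222,.19])
E
```

```text
time: 16.45
ee_pos: [0.5172, 0.2554, 0.229]
eef_rot: [-0.157, 0.987, 0.004, 0.044]
ft_force: [-0.1, 1.0, -0.5]
width: 0.015
turn deg [-0.3 13.1 -0.7] frac [-0.002  0.109 -0.006]
shift frac now-axes [  4.409 -11.133   0.645] target-axes [  4.287 -11.087   1.586]
q [-0.24  0.16 -0.35  1.61  0.09  1.3   1.28] ee [0.5172 0.2554 0.229 ] ft [-0.1  1.  -0.5]
```

```bash
python3 -m inch '[[0.4,-0.93,0,0,0.05,0.02],[0.4,-0.93,0,0,0.055,0.02],[0.4,-0.93,0,0,0,0.02],[0.35,-0.95,0,0,0,0.02],[0.35,-0.95,0,0,0,0.02]]'; python3 - <<'E'
import tgt; from tgt import *
def setpsi(d):
    p=np.radians(d); tgt.XR=np.array([np.cos(p),np.sin(p),0]); tgt.YR=np.array([-np.sin(p),np.cos(p),0])
setpsi(6); go(rack(-8),[.491,-.222,.19])
E
```

```text
time: 17.08
ee_pos: [0.4859, 0.0535, 0.2309]
eef_rot: [-0.052, 0.996, -0.016, -0.064]
ft_force: [0.6, -0.7, 1.4]
width: 0.0152
turn deg [-1.4  0.6 -0.1] frac [-0.012  0.005 -0.001]
shift frac now-axes [ 0.444 -6.836  1.257] target-axes [ 0.446 -6.864  1.096]
q [-0.03  0.13 -0.2   1.63  0.03  1.51  1.44] ee [0.4859 0.0535 0.2309] ft [ 0.6 -0.7  1.4]
```

```bash
python3 -m inch '[[0.06,-1,0,0,0,0],[0.06,-1,0,0,0,0],[0.06,-1,0,0,0,0],[0.06,-1,0,0,0,0],[0.06,-1,0,0,0,0]]'; python3 -m inch '[[0.06,-1,0.3,0,0,0],[0.04,-0.8,0.6,-0.01,0,0],[0,0,0.2,0,0,0],[0,0,0,0,0,0]]'; python3 - <<'E'
import tgt; from tgt import *
def setpsi(d):
    p=np.radians(d); tgt.XR=np.array([np.cos(p),np.sin(p),0]); tgt.YR=np.array([-np.sin(p),np.cos(p),0])
setpsi(6); go(rack(-8),[.491,-.222,.19])
for n in("wrist","scene","side"): snap(n,n+"14")
crop(load("scene14"),320,100,460,220,5,"c17")
E
```

```text
time: 17.7
ee_pos: [0.4957, -0.1465, 0.2375]
eef_rot: [-0.053, 0.996, -0.016, -0.064]
ft_force: [0.6, -0.1, -0.2]
width: 0.0151
time: 18.2
ee_pos: [0.4939, -0.2179, 0.1956]
eef_rot: [-0.052, 0.997, -0.005, -0.065]
ft_force: [0.3, 0.4, -0.6]
width: 0.0147
turn deg [-0.2  0.5  0. ] frac [-0.001  0.005  0.   ]
shift frac now-axes [ 0.064 -0.095  0.149] target-axes [ 0.062 -0.095  0.149]
q [0.28 0.24 0.02 1.58 0.05 1.44 1.96] ee [ 0.4939 -0.2179  0.1956] ft [ 0.3  0.4 -0.6]
```

View pics/wrist14.png

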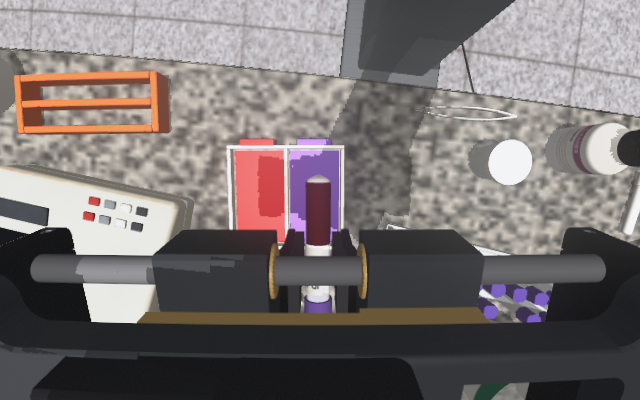

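View pics/c17.png

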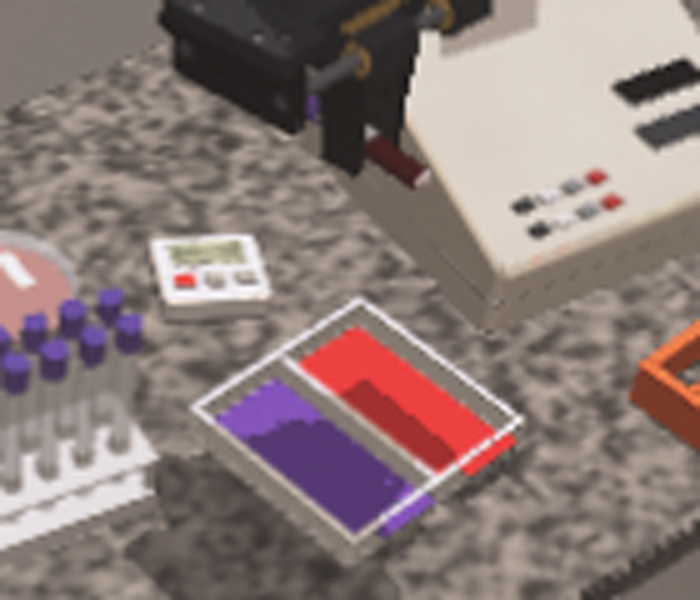

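View pics/side14.png

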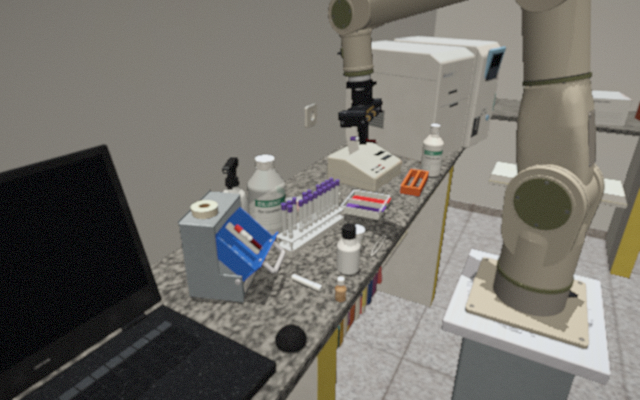

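```bash
python3 - <<'E'
from tgt import *
c=load("wrist14"); s=read_state(); Rm=R.from_quat(s["eef_rot"]).as_matrix()
for p in [(318,182),(318,186),(318,195),(318,205),(318,215),(318,225),(318,235),(318,250),(318,300)]:
  P=pt(c,*p); print(p,P.round(4),((P-s["ee_pos"])@Rm*1000).round(1))
# tray corners in wrist view z=.022
for n,(u,v) in dict(purNearL=(287,147),purNearR=(343,147),nearleft=(229,147)).items(): print(n,onz(c,u,v,.022).round(4))
crop(c,220,130,360,240,5,"c18")
E
```

```text
(318, 182) [ 0.4607 -0.2213  0.2394] [ 39.5  -0.3 -37.8]
(318, 186) [ 0.4626 -0.2211  0.2395] [ 37.5  -0.3 -38.1]
(318, 195) [ 0.4669 -0.2206  0.2403] [ 33.3  -0.3 -39.5]
(318, 205) [ 0.4719 -0.2201  0.2397] [ 28.3  -0.3 -39.6]
(318, 215) [ 0.4769 -0.2196  0.2399] [ 23.4  -0.3 -40.4]
(318, 225) [ 0.4819 -0.219   0.2396] [ 18.3  -0.3 -40.8]
(318, 235) [ 0.487  -0.2185  0.2396] [ 13.2  -0.3 -41.4]
(318, 250) [ 0.4947 -0.2177  0.2396] [  5.5  -0.3 -42.4]
(318, 300) [ 0.5213 -0.2148  0.2393] [-21.1  -0.3 -45.5]
purNearL [ 0.4383 -0.2602  0.022 ]
purNearR [ 0.4313 -0.1952  0.022 ]
nearleft [ 0.4453 -0.3279  0.022 ]
```

View pics/c18.png

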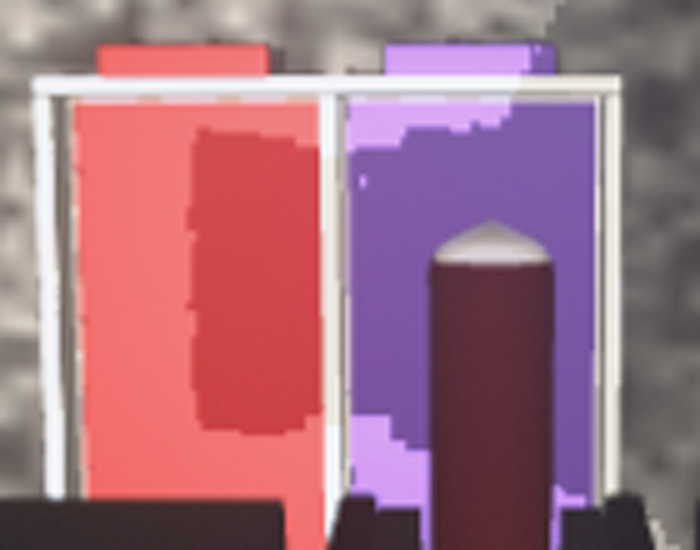

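```bash
python3 -m inch '[[-0.1,-0.04,0.9,0,0,0],[-0.1,-0.04,0.9,0,0,0],[-0.1,0,0.9,0,0,0],[-0.1,0,0.8,0,0,0],[-0.1,0,0.7,0,0,0]]'; python3 -m inch '[[-0.05,0,0.4,0,0,0],[0,0,0,0,0,0]]'; python3 - <<'E'
from tgt import *
s=read_state(); print(s["joint_positions"].round(2)); c=snap("wrist","wrist15"); crop(c,180,80,460,320,2.5,"c19")
for p in [(318,190),(318,225),(318,250)]: print(p,pt(c,*p).round(4))
E
```

```text
time: 18.98
ee_pos: [0.4933, -0.2217, 0.0264]
eef_rot: [-0.053, 0.997, -0.005, -0.064]
ft_force: [-0.4, 0.4, 1.3]
width: 0.0147
time: 19.23
ee_pos: [0.4924, -0.2221, 0.0105]
eef_rot: [-0.053, 0.996, -0.005, -0.065]
ft_force: [0.3, -0.3, 0.1]
width: 0.0151
[0.29 0.41 0.01 1.77 0.06 1.08 1.95]
(318, 190) [ 0.4631 -0.2251  0.0547]
(318, 225) [ 0.4805 -0.2232  0.0545]
(318, 250) [ 0.493  -0.2219  0.0554]
```

View pics/c19.png

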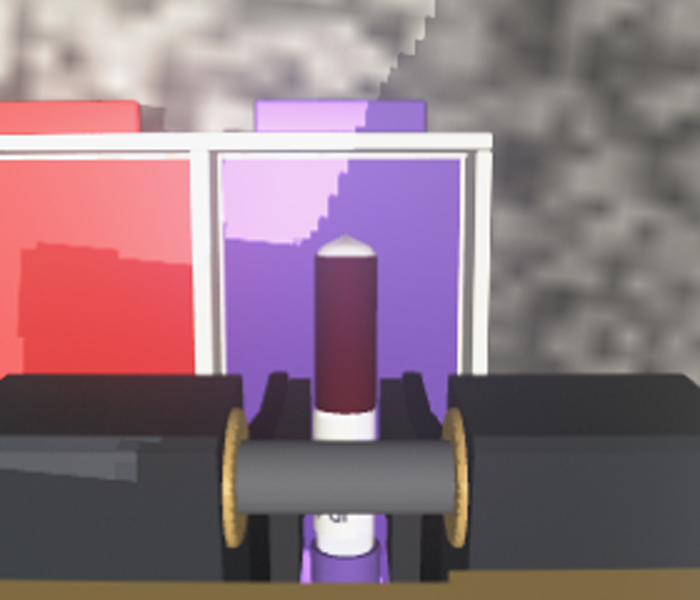

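```bash
python3 -m inch '[[-0.02,0,0.4,0,0,0],[-0.04,0,0.3,0,0,0],[0,0,0.08,0,0,0],[0,0,0,0,0,0]]'; python3 - <<'E'
from tgt import *
s=read_state(); c=snap("wrist","wrist16"); print(s["ft_force"])
for p in [(318,190),(318,225),(318,250)]: print(p,pt(c,*p).round(4))
E
```

```text
time: 19.77
ee_pos: [0.4908, -0.2229, -0.0207]
eef_rot: [-0.052, 0.997, -0.005, -0.065]
ft_force: [0.4, 0.9, -0.2]
width: 0.0153
[ 0.37770047  0.87940273 -0.22519058]
(318, 190) [ 0.4614 -0.2259  0.0239]
(318, 225) [ 0.479  -0.2241  0.0225]
(318, 250) [ 0.4915 -0.2227  0.0235]
```

```bash
python3 -m inch '[[0,0,0.04,0,0,0],[0,0,0,0,0,0]]'; python3 -m inch '[[0,0,0,0,0,0],[0,0,0,0,0,0],[0,0,0,0,0,0]]' -0.4; python3 -m inch '[[0.1,0,-0.4,0,0,0],[0.1,0,-0.8,0,0,0],[0.1,0,-1,0,0,0],[0.1,0,-1,0,0,0],[0.1,0,-1,0,0,0]]'; python3 - <<'E'
from tgt import *
c=snap("wrist","wrist17"); print(read_state()["joint_positions"].round(2))
E
```

```text
time: 20.08
ee_pos: [0.4909, -0.2231, -0.0219]
eef_rot: [-0.052, 0.997, -0.005, -0.064]
ft_force: [0.2, 0.4, 0.6]
width: 0.0151
time: 20.45
ee_pos: [0.4908, -0.2231, -0.0219]
eef_rot: [-0.052, 0.997, -0.005, -0.064]
ft_force: [-0.5, 0.6, 0.4]
width: 0.0252
time: 21.08
ee_pos: [0.4924, -0.2222, 0.1497]
eef_rot: [-0.052, 0.997, -0.005, -0.064]
ft_force: [0.2, -0.6, 0.2]
width: 0.0259
[0.29 0.26 0.02 1.64 0.05 1.35 1.96]
```

View pics/wrist17.png

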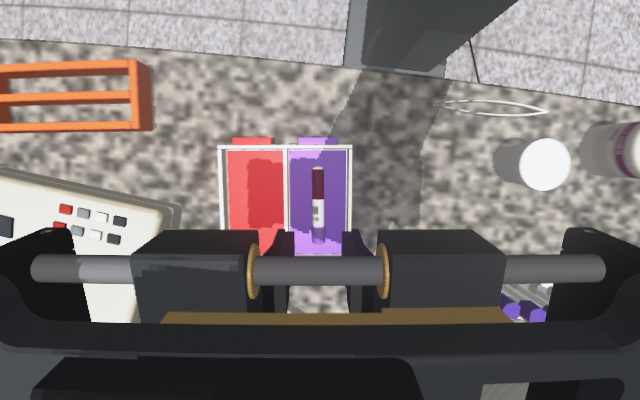

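```bash
python3 -m inch '[[0.1,0,-0.9,0,0,0],[0.1,0.5,-0.9,0,0,0],[0,1,-0.3,0,0,0],[0,1,0,0,0,0],[0,1,0,0,0,0]]'; python3 -m inch '[[0,1,0,0,0,-0.02],[0,1,0,0,0,-0.02],[-0.1,1,0,0,0,-0.02],[-0.1,1,0,0,0,-0.02],[-0.1,1,0,0,0,-0.02]]'; python3 -c "
from tgt import *
go(rack(35),[.5437,.191,.188])"
```

```text
time: 21.75
ee_pos: [0.4803, -0.0812, 0.2321]
eef_rot: [-0.052, 0.997, -0.005, -0.064]
ft_force: [0.7, 0.5, -0.7]
width: 0.0263
time: 22.38
ee_pos: [0.4545, 0.1176, 0.2318]
eef_rot: [-0.157, 0.986, 0.002, -0.064]
ft_force: [0.4, -0.4, 0.3]
width: 0.0265
turn deg [  1.1 -42.2  -1.1] frac [ 0.009 -0.352 -0.009]
shift frac now-axes [-2.806  1.031  0.772] target-axes [-1.585  1.019  2.447]
q [-0.08  0.09 -0.27  1.68 -0.    1.5   1.54] ee [0.4545 0.1176 0.2318] ft [ 0.4 -0.4  0.3]
```

```bash
python3 -m inch '[[-0.5,0.3,0,0,-0.085,0],[-0.5,0.3,0,0,-0.085,0],[-0.4,0.3,0.1,0,-0.085,0],[-0.3,0.1,0.3,0,-0.085,0]]'; python3 -m inch '[[0,0,0.4,0,0,0],[0,0,0,0,0,0]]'; python3 -c "
from tgt import *
go(rack(35),[.5437,.191,.188]); snap('wrist','wrist18')"; python3 m.py wrist18
```

```text
time: 22.88
ee_pos: [0.5118, 0.1778, 0.2263]
eef_rot: [-0.146, 0.945, 0.056, 0.287]
ft_force: [-0.8, 1.4, -0.4]
width: 0.0258
time: 23.12
ee_pos: [0.5189, 0.1796, 0.2103]
eef_rot: [-0.146, 0.946, 0.056, 0.283]
ft_force: [0.2, -0.2, 0.9]
width: 0.0262
turn deg [ 0.6 -1.5 -1.5] frac [ 0.005 -0.013 -0.012]
shift frac now-axes [-0.256  0.067  0.841] target-axes [-0.235  0.069  0.847]
q [-0.08 -0.27 -0.32  2.18 -0.08  0.64  1.51] ee [0.5189 0.1796 0.2103] ft [ 0.2 -0.2  0.9]
pur px [198. 172.] [191 167  14  10] tool med [  26.9 -100.2   68.7] x [22.9 31. ] ztop 66.4 world [0.5641 0.091  0.1366]
pur px [196. 188.] [191 184  10   9] tool med [  11.1 -107.4   79.9] x [ 6.6 15. ] ztop 77.4 world [0.5849 0.0903 0.1363]
red px [320. 225.] [315 218  12  16] tool med [-42.8   2.6 135.2] x [-50.5 -34.9] ztop 133.5 world [0.6231 0.2184 0.1221]
```

View pics/wrist18.png

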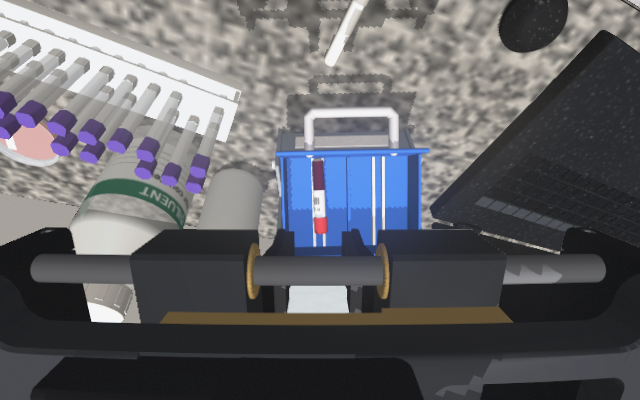

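```bash
python3 - <<'E'
from tgt import *
c=load("scene0"); P,u,v=cloud(c); H=np.array([.5725,.237,.055])
X=(P-H)@XR; Y=(P-H)@YR; Z=P[:,2]
m=(X>-80)&(X<110)&(Y<-85)&(Y>-.21)&(X<.11)&(X>-.08)&(Z>.05)
for y0 in np.arange(-.21,-.08,.02):
  k=m&(Y>=y0)&(Y<y0+.02)
  if k.sum(): print(y0.round(3),k.sum(),'x',np.percentile(X[k],[1,99]).round(3),'z',np.percentile(Z[k],[1,99]).round(3))
c=load("wrist18"); P,u,v=cloud(c,(np.arange(400)[:,None]<225)&np.ones((400,640),bool)); X=(P-H)@XR; Y=(P-H)@YR; Z=P[:,2]
m=(Y<-.085)&(Y>-.21)&(X<.11)&(X>-.08)&(Z>.05)
for y0 in np.arange(-.21,-.08,.02):
  k=m&(Y>=y0)&(Y<y0+.02)
  if k.sum(): print('w',y0.round(3),k.sum(),'x',np.percentile(X[k],[1,99]).round(3),'z',np.percentile(Z[k],[1,99]).round(3))
E
```

```text
w -0.21 2041 x [-0.006  0.053] z [0.052 0.146]
w -0.19 1528 x [-0.08   0.076] z [0.052 0.137]
w -0.17 1998 x [-0.079  0.063] z [0.051 0.137]
w -0.15 1737 x [-0.061  0.069] z [0.051 0.137]
w -0.13 434 x [-0.057  0.103] z [0.05  0.135]
w -0.09 22 x [0.003 0.013] z [0.052 0.062]
```

```bash
python3 - <<'E'
from tgt import *
H=np.array([.5725,.237,.055])
for t in("wrist18","wrist11"):
  c=load(t); P,u,v=cloud(c,(np.arange(400)[:,None]<225)&np.ones((400,640),bool)); X=(P-H)@XR; Y=(P-H)@YR; Z=P[:,2]
  for y0 in np.arange(-.17,-.08,.01):
    k=(Y>=y0)&(Y<y0+.01)&(X<.11)&(X>-.1)&(Z>.105)
    if k.sum(): print(t,y0.round(3),k.sum(),'x',np.percentile(X[k],[0,5,50,95]).round(3),'z',np.percentile(Z[k],[1,99]).round(3))
c=load("scene0")
P,u,v=cloud(c); X=(P-H)@XR; Y=(P-H)@YR; Z=P[:,2]
for y0 in np.arange(-.19,-.08,.01):
    k=(Y>=y0)&(Y<y0+.01)&(X<.11)&(X>-.1)&(Z>.105)
    if k.sum(): print('s',y0.round(3),k.sum(),'x',np.percentile(X[k],[0,5,50,95]).round(3),'z',np.percentile(Z[k],[1,99]).round(3))
E
```

```text
wrist18 -0.17 593 x [-0.08  -0.079 -0.052 -0.043] z [0.106 0.138]
wrist18 -0.16 211 x [-0.051 -0.05  -0.047 -0.037] z [0.106 0.137]
wrist18 -0.15 227 x [-0.061 -0.059 -0.041 -0.031] z [0.122 0.137]
wrist18 -0.14 501 x [-0.062 -0.061 -0.059 -0.036] z [0.106 0.138]
wrist18 -0.13 44 x [-0.058 -0.058 -0.056 -0.053] z [0.115 0.136]
wrist18 -0.09 15 x [0.05  0.051 0.052 0.053] z [0.105 0.111]
wrist11 -0.17 755 x [-0.08  -0.078 -0.069 -0.044] z [0.105 0.137]
wrist11 -0.16 271 x [-0.051 -0.05  -0.047 -0.039] z [0.106 0.137]
wrist11 -0.15 242 x [-0.06  -0.055 -0.039 -0.031] z [0.106 0.137]
wrist11 -0.14 676 x [-0.062 -0.061 -0.058 -0.036] z [0.105 0.137]
wrist11 -0.13 75 x [-0.059 -0.058 -0.056 -0.052] z [0.107 0.137]
s -0.19 129 x [-0.092 -0.09   0.031  0.098] z [0.106 0.242]
s -0.18 172 x [-0.083 -0.081  0.071  0.103] z [0.106 0.241]
s -0.17 221 x [-0.081 -0.077  0.073  0.1  ] z [0.106 0.241]
s -0.16 226 x [-0.051 -0.049  0.081  0.099] z [0.107 0.239]
s -0.15 273 x [-0.061 -0.041  0.084  0.098] z [0.108 0.239]
s -0.14 334 x [-0.063 -0.061  0.085  0.103] z [0.106 0.238]
s -0.13 204 x [-0.06   0.07   0.088  0.106] z [0.106 0.238]
s -0.12 95 x [0.081 0.085 0.093 0.103] z [0.107 0.238]
s -0.11 11 x [0.089 0.09  0.096 0.101] z [0.225 0.237]
s -0.09 39 x [0.05  0.052 0.054 0.104] z [0.109 0.187]
```

```bash
python3 -c "
from tgt import *
go(rack(35),[.6355,.2222,.0755])"
```

```text
turn deg [ 0.6 -1.5 -1.5] frac [ 0.005 -0.012 -0.012]
shift frac now-axes [-0.696  0.036  4.534] target-axes [-0.582  0.067  4.55 ]
q [-0.08 -0.27 -0.32  2.17 -0.08  0.64  1.51] ee [0.5195 0.1799 0.2112] ft [ 0.7  0.2 -0.2]
```

```bash
python3 -m inch '[[-0.3,0.03,0.4,0.005,-0.012,-0.012],[-0.3,0.03,0.5,0,0,0],[0,0,0.8,0,0,0],[0,0,0.8,0,0,0],[0,0,0.6,0,0,0]]' -0.4 15; python3 -m inch '[[0,0,0,0,0,0]]'; python3 -c "
from tgt import *
go(rack(35),[.6355,.2222,.0755]); snap('wrist','wrist19')"; python3 m.py wrist19
```

```text
time: 23.8
ee_pos: [0.6059, 0.2113, 0.1222]
eef_rot: [-0.155, 0.941, 0.049, 0.296]
ft_force: [0.3, -0.8, -0.2]
width: 0.0263
time: 23.92
ee_pos: [0.6048, 0.211, 0.1213]
eef_rot: [-0.155, 0.941, 0.049, 0.295]
ft_force: [-0.3, -0.4, 1.1]
width: 0.0259
turn deg [ 0.  -0.2 -0.1] frac [ 0.    -0.001 -0.001]
shift frac now-axes [-0.015  0.017  1.406] target-axes [-0.011  0.017  1.406]
q [-0.04  0.05 -0.41  2.11  0.24  0.38  1.26] ee [0.6048 0.211  0.1213] ft [-0.3 -0.4  1.1]
pur px [ 85. 155.] [ 69 143  33  24] tool med [  54.9 -101.7  -55.7] x [50.  59.6] ztop -58.3 world [0.5647 0.0901 0.1366]
pur px [ 94. 184.] [ 82 176  22  18] tool med [  40.  -107.5  -45.4] x [35.4 43.9] ztop -47.8 world [0.5836 0.0906 0.1367]
red px [319. 245.] [310 235  19  21] tool med [-14.6   0.7  11.2] x [-21.4  -8.1] ztop 9.9 world [0.6224 0.2178 0.1214]
```

View pics/wrist19.png

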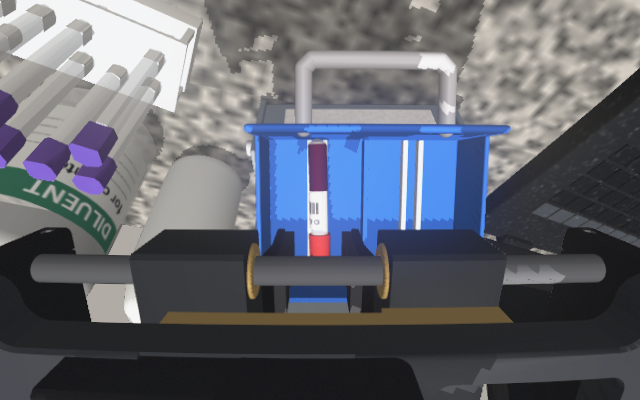

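```bash
python3 - <<'E'
from tgt import *
c=load("wrist19"); s=read_state(); Rm=R.from_quat(s["eef_rot"]).as_matrix()
P,u,v=cloud(c); Q=(P-s["ee_pos"])@Rm*1000; Q[:,2]-=56
k=(u<230)&(v<228)&(Q[:,1]>-125)&(Q[:,1]<-80)&(Q[:,2]<-85)
for y in range(-125,-80,5):
  q=Q[k&(Q[:,1]>=y)&(Q[:,1]<y+5)]
  if len(q): print(y,len(q),'x',np.percentile(q[:,0],[0,2,50,98]).round(),'z',np.percentile(q[:,2],[2,50,98]).round())
E
```

```text
-125 613 x [44. 46. 53. 65.] z [-109. -101.  -86.]
-120 71 x [35. 35. 40. 44.] z [-104. -101.  -97.]
-115 248 x [34. 35. 42. 49.] z [-105. -102.  -97.]
-110 515 x [35. 35. 46. 61.] z [-114. -101.  -86.]
-105 1095 x [37. 39. 59. 79.] z [-115. -103.  -87.]
-100 1249 x [50. 51. 65. 78.] z [-114. -102.  -86.]
-95 155 x [55. 56. 60. 65.] z [-113. -106.  -99.]
-90 4 x [37. 37. 37. 37.] z [-156. -155. -155.]
-85 13 x [37. 37. 37. 38.] z [-156. -156. -155.]
```

```bash
python3 -m inch '[[0,0.02,0.5,0,0,0],[0,0,0.5,0,0,0],[0,0,0.3,0,0,0],[0,0,0,0,0,0]]'; python3 -c "
from tgt import *
go(rack(35),[.6355,.2222,.0755])"
```

```text
time: 24.48
ee_pos: [0.6329, 0.2215, 0.0805]
eef_rot: [-0.155, 0.941, 0.049, 0.297]
ft_force: [-0.7, 0.9, -0.4]
width: 0.0266
turn deg [-0.  -0.  -0.1] frac [-0. -0. -0.]
shift frac now-axes [ 0.016 -0.005  0.141] target-axes [ 0.016 -0.005  0.141]
q [-0.1   0.18 -0.36  2.08  0.43  0.31  1.09] ee [0.6329 0.2215 0.0805] ft [-0.7  0.9 -0.4]
```

```bash
python3 -m inch '[[0,0,0.15,0,0,0],[0,0,0,0,0,0]]'; python3 -m inch '[[0,0,0,0,0,0],[0,0,0,0,0,0],[0,0,0,0,0,0]]' -1 20; python3 -m inch '[[0,0,-0.3,0,0,0],[0,0,-0.6,0,0,0],[0,0,-0.7,0,0,0],[0,0,-0.7,0,0,0],[0,0,-0.6,0,0,0]]'; python3 -c "
from tgt import *
go(rack(35)); snap('wrist','wrist20')"; python3 m.py wrist20
```

```text
time: 24.72
ee_pos: [0.636, 0.2226, 0.0752]
eef_rot: [-0.155, 0.941, 0.049, 0.297]
ft_force: [-0.3, -0.1, 0.3]
width: 0.0264
time: 25.1
ee_pos: [0.6361, 0.2217, 0.0748]
eef_rot: [-0.155, 0.941, 0.049, 0.297]
ft_force: [-0.3, -3.9, 2.7]
width: 0.0151
time: 25.72
ee_pos: [0.5722, 0.2015, 0.1705]
eef_rot: [-0.156, 0.941, 0.049, 0.297]
ft_force: [0.4, 0.4, -0.8]
width: 0.015
turn deg [ 0. -0. -0.] frac [ 0. -0. -0.]
q [ 0.01 -0.1  -0.45  2.13  0.05  0.49  1.41] ee [0.5722 0.2015 0.1705] ft [ 0.4  0.4 -0.8]
pur px [151. 144.] [141 135  21  17] tool med [  55.9 -103.2    5.4] x [51.2 60.8] ztop 2.9 world [0.5651 0.0902 0.1365]
pur px [154. 165.] [150 160   9  12] tool med [  41.3 -108.1   15.6] x [37.4 44.9] ztop 13.3 world [0.5836 0.0918 0.1367]
red px [318. 295.] [305 286  27  21] tool med [-17.6  -0.2 -45. ] x [-22.8 -12.4] ztop -46.4 world [0.5615 0.1975 0.2199]
dark px [317. 177.] [313 167  10  21] tool med [ 42.2  -0.7 -36.3] x [37.8 46.6] ztop -37.2 world [0.52   0.1833 0.1785]
```

View pics/wrist20.png

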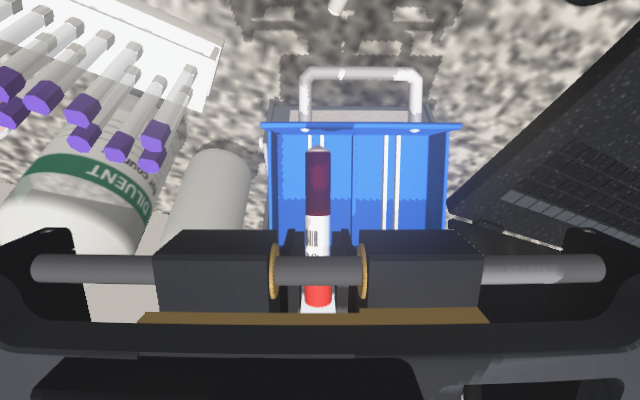

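```bash
python3 -m inch '[[0,0,-0.8,0,0,0],[0,0,-0.6,0,0.08,0],[0,0,-0.2,0,0.085,0],[0.4,-0.3,0,0,0.085,0],[0.4,-0.6,0,0,0.085,0]]'; python3 - <<'E'
import tgt; from tgt import *
def setpsi(d):
    p=np.radians(d); tgt.XR=np.array([np.cos(p),np.sin(p),0]); tgt.YR=np.array([-np.sin(p),np.cos(p),0])
setpsi(6); go(rack(-8),[.498,-.287,.19])
E
```

```text
time: 26.4
ee_pos: [0.5211, 0.1463, 0.2177]
eef_rot: [-0.164, 0.985, -0.007, -0.047]
ft_force: [0.4, 0.9, -0.8]
width: 0.015
turn deg [-1.5  2.5 12.8] frac [-0.012  0.021  0.107]
shift frac now-axes [  3.966 -10.064   1.068] target-axes [  1.594 -10.712   0.924]
q [-0.01  0.24 -0.41  1.54  0.09  1.47  1.47] ee [0.5211 0.1463 0.2177] ft [ 0.4  0.9 -0.8]
```

```bash
python3 -m inch '[[0.4,-0.9,0,-0.01,0.02,0.02],[0.35,-0.92,0,0,0,0.02],[0.3,-0.95,0,0,0,0.02],[0.2,-0.95,0,0,0,0.02],[0.1,-0.95,0,0,0,0.025]]'; python3 -m inch '[[0.05,-1,0,0,0,0],[0.05,-1,0,0,0,0],[0.05,-1,0,0,0,0],[0.05,-1,0,0,0,0],[0.05,-1,0,0,0,0]]'; python3 - <<'E'
import tgt; from tgt import *
def setpsi(d):
    p=np.radians(d); tgt.XR=np.array([np.cos(p),np.sin(p),0]); tgt.YR=np.array([-np.sin(p),np.cos(p),0])
setpsi(6); go(rack(-8),[.498,-.287,.19])
E
```

```text
time: 27.02
ee_pos: [0.5141, -0.0507, 0.2221]
eef_rot: [-0.052, 0.996, -0.007, -0.067]
ft_force: [0.5, -0.0, -1.2]
width: 0.0152
time: 27.65
ee_pos: [0.5257, -0.2506, 0.2246]
eef_rot: [-0.053, 0.996, -0.007, -0.067]
ft_force: [0.7, 0.6, -1.1]
width: 0.0152
turn deg [-0.4  0.3  0.1] frac [-0.004  0.002  0.001]
shift frac now-axes [ 0.663 -0.823  0.969] target-axes [ 0.657 -0.831  0.966]
q [ 0.42  0.32 -0.12  1.42  0.1   1.52  1.97] ee [ 0.5257 -0.2506  0.2246] ft [ 0.7  0.6 -1.1]
```

```bash
python3 -m inch '[[0.23,-0.45,0,0,0,0],[0.22,-0.41,0.3,0,0,0],[-0.08,0,0.7,0,0,0],[0,0,0,0,0,0]]'; python3 - <<'E'
from tgt import *
c=snap("wrist","wrist21"); crop(c,180,100,460,320,2.7,"c20"); s=read_state(); print(s["ee_pos"])
for v in (182,190,200,215,230,250,300): print(v,pt(c,318,v).round(4))
E
python3 m.py wrist21
```

```text
time: 28.15
ee_pos: [0.5078, -0.285, 0.1854]
eef_rot: [-0.054, 0.996, -0.006, -0.069]
ft_force: [0.1, 0.3, 0.0]
width: 0.0148
[ 0.50873271 -0.28511181  0.18708496]
182 [ 0.475  -0.2884  0.2286]
190 [ 0.4789 -0.2879  0.229 ]
200 [ 0.4837 -0.2874  0.2303]
215 [ 0.4911 -0.2866  0.2302]
230 [ 0.4987 -0.2858  0.23  ]
250 [ 0.509  -0.2846  0.2293]
300 [ 0.5347 -0.2818  0.2309]
pur px [374. 137.] [358 134  34   6] tool med [ 50.1  64.2 172.4] x [47.6 53.3] ztop 171.3 world [ 0.4288 -0.23    0.0227]
pur px [370. 186.] [346 146  51  94] tool med [ -7.6  58.  181.7] x [-60.1  36.8] ztop 175.7 world [ 0.4851 -0.2299  0.0056]
pur px [373. 222.] [370 216   7  13] tool med [-47.9  65.7 162.8] x [-55.2 -40.7] ztop 161.4 world [ 0.5269 -0.218   0.0191]
red px [315. 136.] [298 133  35   7] tool med [ 50.8  -2.6 173. ] x [47.5 54.2] ztop 171.7 world [ 0.4358 -0.2968  0.0226]
red px [298. 187.] [291 146  21  92] tool med [-10.1 -23.3 181.9] x [-59.5  37.1] ztop 176.3 world [ 0.4971 -0.311   0.0054]
red px [335. 188.] [324 146  17  94] tool med [-10.2  21.5 181.5] x [-61.7  37.2] ztop 175.7 world [ 0.4923 -0.2661  0.0056]
red px [318. 295.] [308 286  22  21] tool med [-18.    0.2 -45.8] x [-23.1 -12.9] ztop -46.9 world [ 0.5326 -0.282   0.2301]
dark px [312. 160.] [309 152  14  21] tool med [ 50.3  -2.8 -35.1] x [44.5 53.7] ztop -36.5 world [ 0.4643 -0.2925  0.2287]
dark px [330. 183.] [330 159   1  49] tool med [ -5.1  15.3 181.4] x [-32.6  49.1] ztop -28.9 world [ 0.4877 -0.273   0.0059]
```

View pics/c20.png

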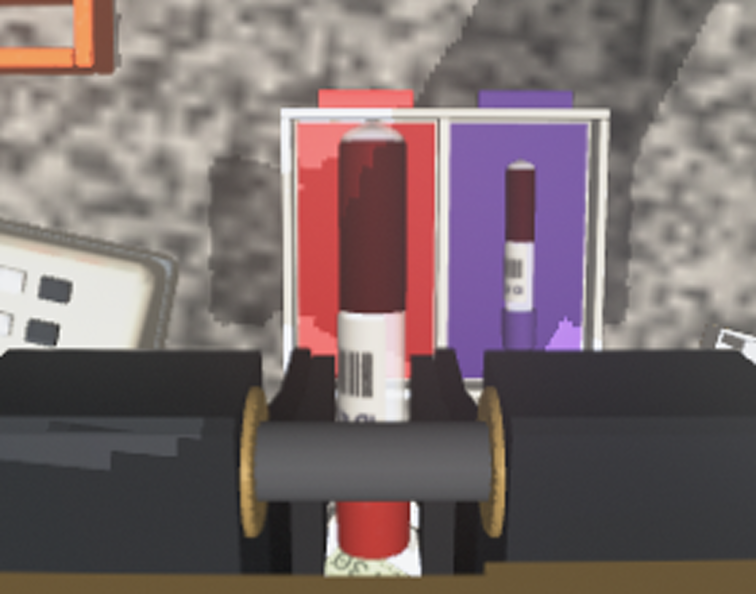

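```bash
python3 -m inch '[[-0.14,-0.03,0.9,0,0,0],[-0.14,-0.03,0.9,0,0,0],[-0.12,0,0.9,0,0,0],[-0.12,0,0.8,0,0,0],[-0.12,0,0.7,0,0,0]]'; python3 -m inch '[[-0.03,0,0.2,0,0,0],[0,0,0,0,0,0]]'; python3 - <<'E'
from tgt import *
c=snap("wrist","wrist22"); crop(c,180,80,460,320,2.5,"c21"); s=read_state(); print(s["ee_pos"])
for v in (150,170,190,215,230,250,300): print(v,pt(c,318,v).round(4))
E
```

```text
time: 28.82
ee_pos: [0.5133, -0.2889, 0.0179]
eef_rot: [-0.054, 0.996, -0.007, -0.066]
ft_force: [0.2, 0.4, -0.7]
width: 0.0147
time: 29.08
ee_pos: [0.5132, -0.2893, 0.0107]
eef_rot: [-0.053, 0.996, -0.007, -0.067]
ft_force: [-0.7, -0.4, -0.5]
width: 0.0148
[ 0.51356986 -0.28957376  0.01124482]
150 [ 0.4647 -0.2943  0.0544]
170 [ 0.4743 -0.2932  0.0553]
190 [ 0.4841 -0.2922  0.0539]
215 [ 0.4962 -0.2908  0.0557]
230 [ 0.5039 -0.29    0.0549]
250 [ 0.5139 -0.2889  0.0557]
300 [ 0.5404 -0.286   0.0552]
```

View pics/c21.png

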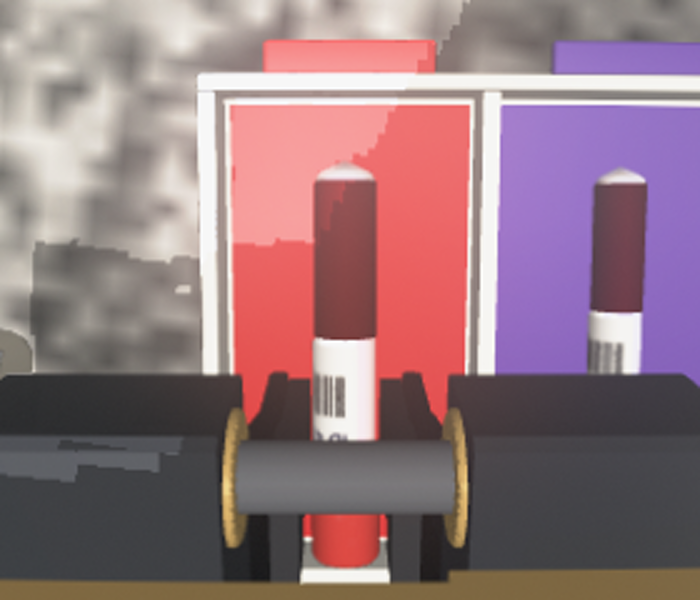

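```bash
python3 - <<'E'
from tgt import *
c=load("scene0"); P,u,v=cloud(c)
for y in np.arange(-.50,-.33,.02):
  k=(P[:,1]>=y)&(P[:,1]<y+.02)&(P[:,0]>.46)&(P[:,0]<.62)&(P[:,2]>.03)
  if k.sum(): print(y.round(2),k.sum(),'xmin',P[k,0].min().round(3),[ (x.round(2),P[k&(P[:,0]>=x)&(P[:,0]<x+.02),2].max().round(3)) for x in np.arange(.46,.62,.02) if (k&(P[:,0]>=x)&(P[:,0]<x+.02)).any()])
E
```

```text
-0.5 249 xmin 0.498 [(np.float64(0.48), np.float64(0.054)), (np.float64(0.5), np.float64(0.065)), (np.float64(0.52), np.float64(0.076)), (np.float64(0.54), np.float64(0.079)), (np.float64(0.56), np.float64(0.086)), (np.float64(0.58), np.float64(0.097)), (np.float64(0.6), np.float64(0.101))]
-0.48 254 xmin 0.499 [(np.float64(0.48), np.float64(0.032)), (np.float64(0.5), np.float64(0.066)), (np.float64(0.52), np.float64(0.074)), (np.float64(0.54), np.float64(0.082)), (np.float64(0.56), np.float64(0.086)), (np.float64(0.58), np.float64(0.094)), (np.float64(0.6), np.float64(0.101))]
-0.46 254 xmin 0.499 [(np.float64(0.48), np.float64(0.035)), (np.float64(0.5), np.float64(0.066)), (np.float64(0.52), np.float64(0.073)), (np.float64(0.54), np.float64(0.079)), (np.float64(0.56), np.float64(0.087)), (np.float64(0.58), np.float64(0.095)), (np.float64(0.6), np.float64(0.102))]
-0.44 266 xmin 0.503 [(np.float64(0.5), np.float64(0.068)), (np.float64(0.52), np.float64(0.075)), (np.float64(0.54), np.float64(0.079)), (np.float64(0.56), np.float64(0.086)), (np.float64(0.58), np.float64(0.094)), (np.float64(0.6), np.float64(0.103))]
-0.42 269 xmin 0.504 [(np.float64(0.5), np.float64(0.067)), (np.float64(0.52), np.float64(0.074)), (np.float64(0.54), np.float64(0.077)), (np.float64(0.56), np.float64(0.084)), (np.float64(0.58), np.float64(0.094)), (np.float64(0.6), np.float64(0.099))]
-0.4 326 xmin 0.507 [(np.float64(0.5), np.float64(0.062)), (np.float64(0.52), np.float64(0.068)), (np.float64(0.54), np.float64(0.075)), (np.float64(0.56), np.float64(0.083)), (np.float64(0.58), np.float64(0.092)), (np.float64(0.6), np.float64(0.099))]
-0.38 322 xmin 0.51 [(np.float64(0.5), np.float64(0.058)), (np.float64(0.52), np.float64(0.067)), (np.float64(0.54), np.float64(0.076)), (np.float64(0.56), np.float64(0.083)), (np.float64(0.58), np.float64(0.083)), (np.float64(0.6), np.float64(0.092))]
```

```bash
python3 - <<'E'
from tgt import *
for t in("scene0","wrist17","side0"):
  c=load(t); P,u,v=cloud(c,(np.arange(400)[:,None]<225)&np.ones((400,640),bool))
  for y in np.arange(-.42,-.09,.02):
    k=(P[:,1]>=y)&(P[:,1]<y+.02)&(P[:,0]>.44)&(P[:,0]<.60)&(P[:,2]>.03)&(P[:,2]<.16)
    if k.sum()>3: print(t,y.round(2),k.sum(),'x',np.percentile(P[k,0],[2,98]).round(3),'zmax',np.percentile(P[k,2],98).round(3))
E
```

```text
scene0 -0.42 230 x [0.506 0.599] zmax 0.09
scene0 -0.4 235 x [0.509 0.599] zmax 0.088
scene0 -0.38 293 x [0.511 0.598] zmax 0.08
scene0 -0.14 80 x [0.516 0.556] zmax 0.137
scene0 -0.12 256 x [0.519 0.559] zmax 0.137
scene0 -0.1 262 x [0.522 0.562] zmax 0.137
wrist17 -0.42 611 x [0.507 0.527] zmax 0.066
wrist17 -0.4 504 x [0.509 0.525] zmax 0.062
wrist17 -0.38 384 x [0.511 0.527] zmax 0.06
side0 -0.42 90 x [0.507 0.597] zmax 0.089
side0 -0.4 128 x [0.509 0.599] zmax 0.089
side0 -0.38 262 x [0.512 0.599] zmax 0.079
side0 -0.14 26 x [0.517 0.556] zmax 0.137
side0 -0.12 157 x [0.521 0.557] zmax 0.137
side0 -0.1 171 x [0.524 0.562] zmax 0.137
```

```bash
python3 -m inch '[[0.12,-0.09,-0.02,0.05,0,0],[0.12,-0.09,-0.02,0.05,0,0],[0,0,0,0,0,0]]'; python3 - <<'E'
from tgt import *
c=snap("wrist","wrist23"); crop(c,180,80,460,320,2.5,"c22"); s=read_state(); print(s["ee_pos"],R.from_quat(s["eef_rot"]).as_matrix().round(3),s["joint_positions"].round(2))
for v in (150,170,190,215,230,250,300): print(v,pt(c,318,v).round(4))
E
```

```text
time: 29.5
ee_pos: [0.5054, -0.2955, 0.0145]
eef_rot: [-0.061, 0.99, -0.111, -0.06]
ft_force: [0.9, 0.7, -0.7]
width: 0.0151
[ 0.50520005 -0.29671638  0.01449713] [[-0.985 -0.133 -0.106]
 [-0.106  0.968 -0.227]
 [ 0.132 -0.212 -0.968]] [ 0.34  0.42 -0.05  1.77  0.32  1.01  1.8 ]
150 [ 0.4559 -0.293   0.0581]
170 [ 0.4655 -0.2919  0.057 ]
190 [ 0.4752 -0.2904  0.0574]
215 [ 0.4877 -0.2888  0.0567]
230 [ 0.4951 -0.2877  0.0571]
250 [ 0.505  -0.2861  0.058 ]
300 [ 0.5311 -0.2824  0.0583]
```

View pics/c22.png

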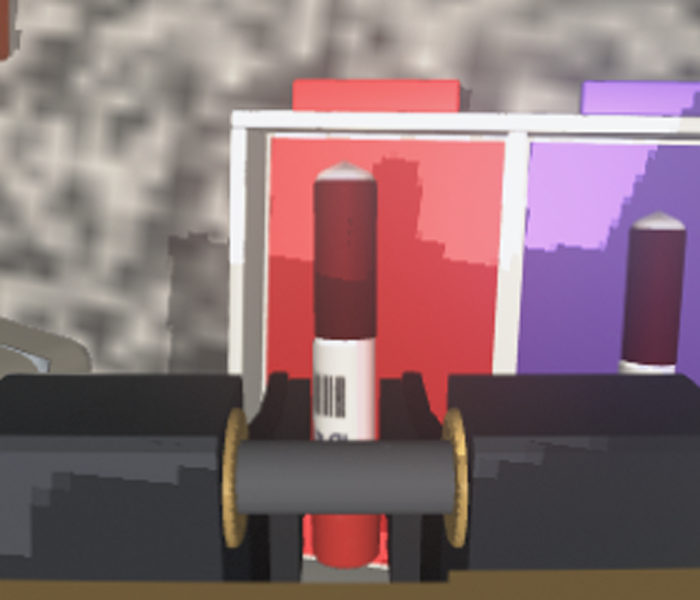

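```bash
python3 -m inch '[[-0.05,0.08,0.37,0,0,0],[-0.04,0.065,0.29,0,0,0],[0,0,0,0,0,0]]'; python3 - <<'E'
from tgt import *
c=snap("wrist","wrist24"); crop(c,180,80,460,320,2.5,"c23"); s=read_state(); print(s["ee_pos"],s["ft_force"])
for v in (150,170,190,215,230,250,300): print(v,pt(c,318,v).round(4))
E
```

```text
time: 29.92
ee_pos: [0.5028, -0.2976, -0.0159]
eef_rot: [-0.059, 0.99, -0.11, -0.062]
ft_force: [0.6, 0.3, 0.7]
width: 0.0153
[ 0.5033962  -0.29771286 -0.01512341] [ 0.13828103  0.60528332 -0.6791749 ]
150 [ 0.4536 -0.2953  0.0262]
170 [ 0.4631 -0.2938  0.0272]
190 [ 0.4728 -0.2923  0.0277]
215 [ 0.4851 -0.2907  0.0278]
230 [ 0.4925 -0.2896  0.028 ]
250 [ 0.5024 -0.2881  0.0287]
300 [ 0.5287 -0.2846  0.028 ]
```

View pics/c23.png

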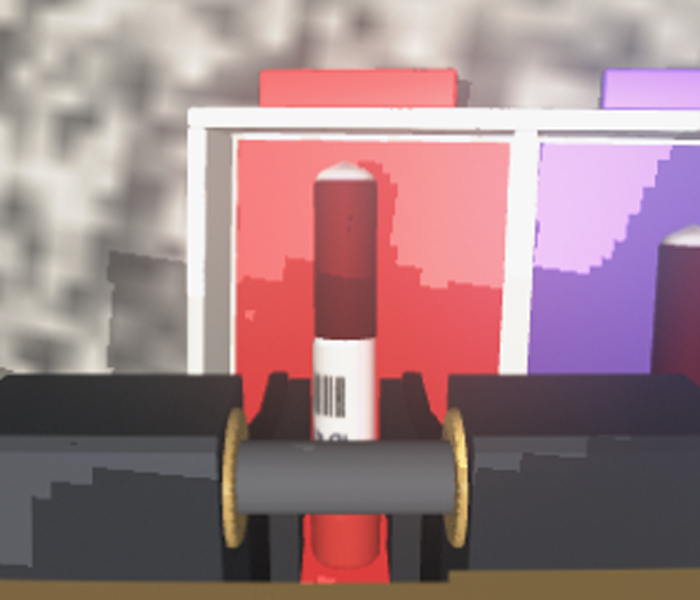

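```bash
python3 -m inch '[[-0.01,0.015,0.08,0,0,0],[0,0,0,0,0,0]]'; python3 -m inch '[[0,0,0,0,0,0],[0,0,0,0,0,0],[0,0,0,0,0,0]]' -0.45; python3 - <<'E'
from tgt import *
c=snap("wrist","wrist25"); crop(c,180,80,460,320,2.5,"c24"); s=read_state(); print(s["ee_pos"],s["ft_force"])
E
```

```text
time: 30.22
ee_pos: [0.5041, -0.2976, -0.0175]
eef_rot: [-0.06, 0.99, -0.111, -0.061]
ft_force: [-0.5, -0.9, -0.3]
width: 0.0152
time: 30.6
ee_pos: [0.5042, -0.2976, -0.0173]
eef_rot: [-0.06, 0.99, -0.111, -0.061]
ft_force: [0.2, -0.5, 0.2]
width: 0.0238
[ 0.50423116 -0.29759543 -0.01726606] [ 0.51756776 -0.52048754 -0.46698553]
```

View pics/c24.png

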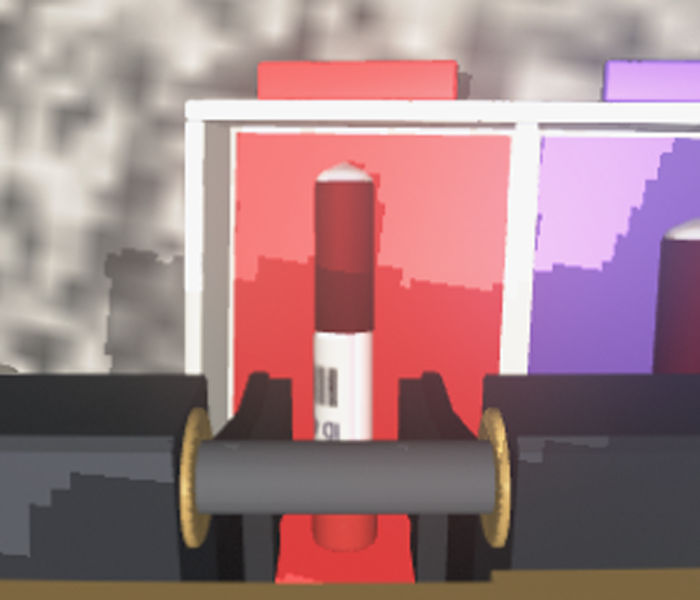

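```bash
python3 -m inch '[[0,0,-0.4,0,0,0],[0.05,0,-0.8,0,0,0],[0.1,0,-1,0,0,0],[0.1,0,-1,-0.05,0,0],[0.1,0,-1,-0.05,0,0]]'; python3 - <<'E'
from tgt import *
c=snap("wrist","wrist26"); crop(c,160,100,440,260,2.8,"c25"); print(read_state()["joint_positions"].round(2))
E
```

```text
time: 31.28
ee_pos: [0.5095, -0.2633, 0.1508]
eef_rot: [-0.054, 0.996, -0.006, -0.066]
ft_force: [1.0, -0.4, -0.1]
width: 0.0241
[ 0.42  0.34 -0.08  1.54  0.09  1.38  2.  ]
```

View pics/c25.png

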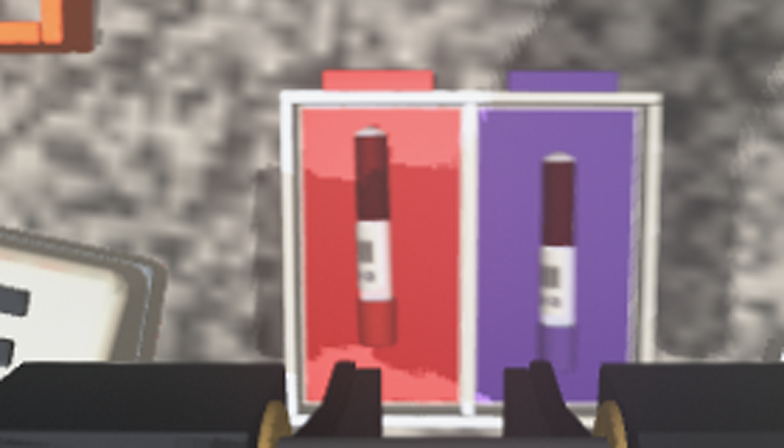

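```bash
python3 -m inch '[[0.1,0.3,-0.9,0,0,0],[0,1,-0.6,0,-0.03,0],[0,1,0,0,-0.03,0],[0,1,0,0,0,0],[0,1,0,0,0,0]]' -1 20; python3 -m inch '[[0,1,0,0,0,-0.02],[0,1,0,0,0,-0.02],[0,1,0,0,0,-0.02],[0,1,0,0,0,-0.02],[0,1,0,0,0,-0.02]]'; python3 -c "
from tgt import *
go(rack(0),[.5157,.2177,.13])"
```

```text
time: 31.95
ee_pos: [0.4942, -0.0916, 0.2077]
eef_rot: [-0.054, 0.999, -0.004, -0.003]
ft_force: [0.7, 0.9, 0.4]
width: 0.0001
time: 32.58
ee_pos: [0.4562, 0.1045, 0.2061]
eef_rot: [-0.158, 0.987, -0.004, -0.004]
ft_force: [0.9, -0.1, -0.2]
width: 0.0006
turn deg [-0.3 -0.5 -0.6] frac [-0.003 -0.004 -0.005]
shift frac now-axes [-2.315  2.235  1.869] target-axes [-2.32   2.201  1.903]
q [ 0.08  0.01 -0.41  1.81  0.01  1.33  1.56] ee [0.4562 0.1045 0.2061] ft [ 0.9 -0.1 -0.2]
```

```bash
python3 -m inch '[[-0.8,0.8,0.3,0,0,0],[-0.8,0.8,0.5,0,0,0],[-0.6,0.5,0.6,0,0,0],[-0.12,0.1,0.4,0,0,0],[0,0,0,0,0,0]]'; python3 - <<'E'
from tgt import *
go(rack(0),[.5157,.2177,.055]); c=snap("wrist","wrist27"); c=snap("side","side27"); crop(c,200,170,320,270,6,"c26")
c=load("wrist27"); H=np.array([.5725,.237,.055])
for p in [(280,150),(318,150),(318,160),(318,170),(318,180)]:
  d=pt(c,*p)-H; print(p,np.array([d@XR,d@YR,d[2]]).round(4))
E
```

```text
time: 33.2
ee_pos: [0.5161, 0.2144, 0.1312]
eef_rot: [-0.158, 0.987, -0.004, -0.006]
ft_force: [-0.8, -0.8, 0.1]
width: 0.0001
turn deg [-0.3 -0.7 -0.6] frac [-0.003 -0.006 -0.005]
shift frac now-axes [-0.039  0.092  1.903] target-axes [-0.017  0.081  1.904]
q [-0.07  0.28 -0.48  1.69  0.14  1.22  1.31] ee [0.5161 0.2144 0.1312] ft [-0.8 -0.8  0.1]
(280, 150) [-0.1006 -0.0418 -0.0544]
(318, 150) [-0.1002 -0.0032 -0.0542]
(318, 160) [-0.0901 -0.0033 -0.0538]
(318, 170) [-0.0796 -0.0034 -0.0549]
(318, 180) [-0.0693 -0.0035 -0.0542]
```

View pics/c26.png

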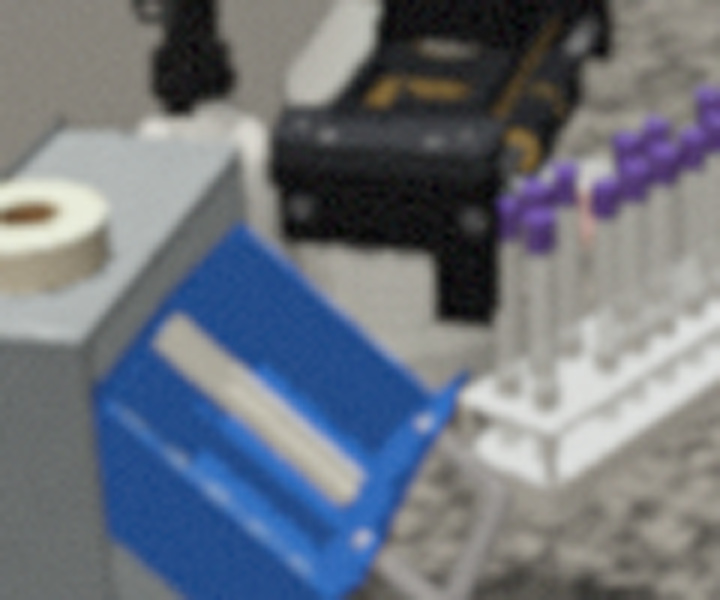

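View pics/wrist27.png

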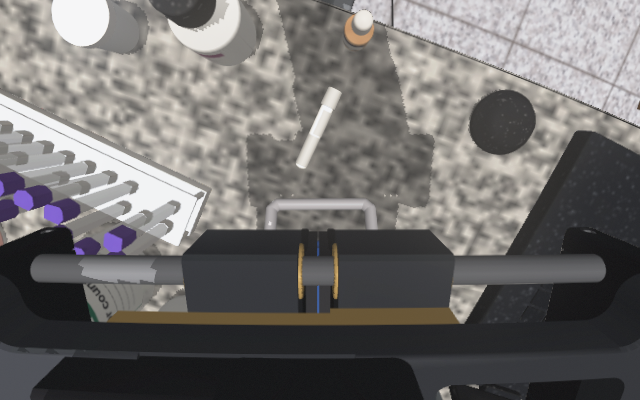

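```bash
python3 - <<'E'
from tgt import *
c=load("wrist27"); s=read_state(); Rm=R.from_quat(s["eef_rot"]).as_matrix()
for p in [(285,204),(323,204),(365,204)]:
  for P in (onz(c,*p,.059),pt(c,*p)): print(p,P.round(4),((P-s["ee_pos"])@Rm*1000).round(1))
E
```

```text
(285, 204) [0.5269 0.1877 0.059 ] [ -1.9 -27.6  74. ]
(285, 204) [0.5251 0.1879 0.0654] [ -0.2 -27.   67.6]
(323, 204) [0.5166 0.219  0.059 ] [-1.8  5.3 73.8]
(323, 204) [0.5153 0.2185 0.0642] [-0.4  5.2 68.6]
(365, 204) [0.5052 0.2535 0.059 ] [-1.6 41.6 73.6]
(365, 204) [0.5039 0.252  0.0656] [ 0.2 40.6 67. ]
```

```bash
python3 -m inch '[[0,0.06,0.7,0,-0.006,0],[0,0.06,0.7,0,0,0],[0,0,0.45,0,0,0],[0,0,0,0,0,0]]'; python3 -m inch '[[-0.2,0,0,0,0,0],[-0.2,0,0,0,0,0],[0,0,0,0,0,0]]'
```

```text
time: 33.8
ee_pos: [0.5151, 0.2182, 0.0576]
eef_rot: [-0.157, 0.988, -0.003, 0.001]
ft_force: [0.6, -0.0, 0.8]
width: 0.0005
time: 34.17
ee_pos: [0.5307, 0.2242, 0.0587]
eef_rot: [-0.158, 0.988, -0.002, 0.001]
ft_force: [-5.4, -3.0, 3.4]
width: 0.0004
```

```bash
python3 -m inch '[[-0.2,0,0,0,0,0],[-0.2,0,0,0,0,0],[-0.1,0,0,0,0,0],[0,0,0,0,0,0]]'; python3 - <<'E'
from tgt import *
c=snap("wrist","wrist28"); c=snap("side","side28"); crop(c,200,170,320,270,6,"c27")
E
```

```text
time: 34.67
ee_pos: [0.5503, 0.2305, 0.0582]
eef_rot: [-0.157, 0.988, -0.002, 0.002]
ft_force: [-0.1, 0.2, 0.7]
width: 0.0006
```

View pics/c27.png

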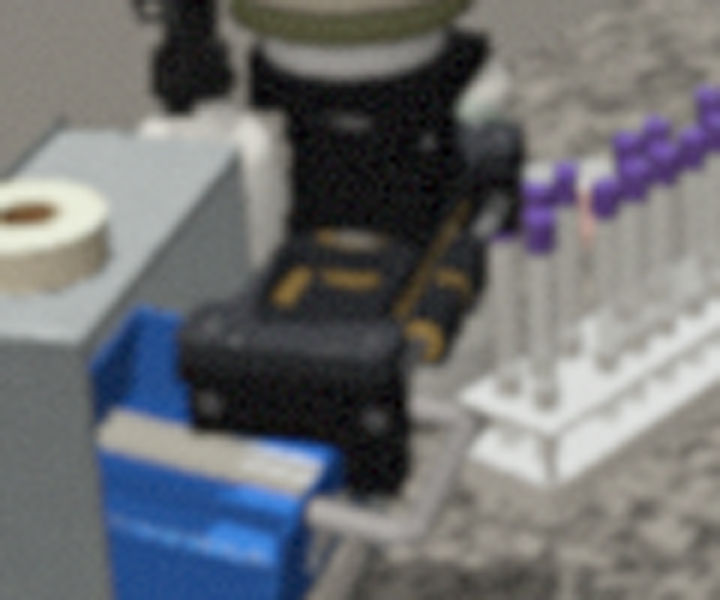

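View pics/wrist28.png

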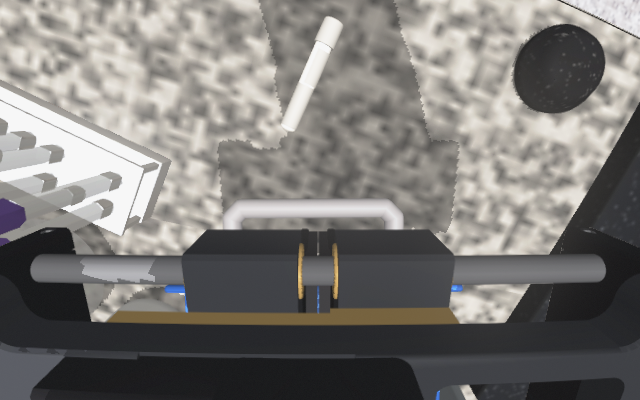

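```bash
python3 -m inch '[[-0.15,0,0,0,0,0],[-0.1,0,0,0,0,0],[0,0,0,0,0,0]]'; python3 -m inch '[[-0.1,0,0,0,0,0],[0,0,0,0,0,0]]'
```

```text
time: 35.15
ee_pos: [0.5596, 0.2336, 0.0579]
eef_rot: [-0.157, 0.988, -0.002, 0.002]
ft_force: [-0.2, 0.1, 0.1]
width: 0.0005
time: 35.4
ee_pos: [0.5599, 0.2337, 0.0576]
eef_rot: [-0.158, 0.987, -0.003, -0.002]
ft_force: [-16.8, -5.8, 13.1]
width: 0.0005
```

```bash
python3 -m inch '[[-0.04,0,0,0,0,0],[0,0,0,0,0,0]]'; python3 -m inch '[[0.15,0,0,0,0,0],[0.1,0,0,0,0,0],[0,0,-0.6,0,0,0],[0,0,-0.9,0,0,0],[0.2,0,-0.9,0,0,0]]'; python3 -m inch '[[0.8,0,-0.6,0,0,0],[0.8,-0.5,-0.3,0,0,0],[0.8,-0.8,0,0,0,0],[0.5,-0.9,0,0,0,0],[0.3,-0.9,0,0,0,0]]'; python3 -m inch '[[0,-1,0,0,0,0],[0,-1,0,0,0,0],[0,-0.5,0,0,0,0],[0,0,0,0,0,0]]'; python3 - <<'E'
from tgt import *
for n in("scene","side"): c=snap(n,n+"29")
crop(load("scene29"),130,140,330,320,4,"c28"); crop(load("side29"),170,150,370,320,4,"c29")
crop(load("scene29"),340,130,460,220,6,"c30")
E
```

```text
time: 35.65
ee_pos: [0.5599, 0.2336, 0.0575]
eef_rot: [-0.158, 0.987, -0.004, -0.003]
ft_force: [-24.7, -10.2, 18.3]
width: 0.0005
time: 36.28
ee_pos: [0.5473, 0.23, 0.1549]
eef_rot: [-0.157, 0.988, -0.002, 0.002]
ft_force: [0.4, 0.2, -0.8]
width: 0.0005
time: 36.9
ee_pos: [0.4636, 0.071, 0.1907]
eef_rot: [-0.157, 0.988, -0.003, 0.002]
ft_force: [0.6, -0.9, -0.1]
width: 0.0008
time: 37.4
ee_pos: [0.495, -0.0232, 0.1906]
eef_rot: [-0.157, 0.988, -0.002, 0.002]
ft_force: [-0.8, 0.9, 1.0]
width: 0.0006
```

View pics/c28.png

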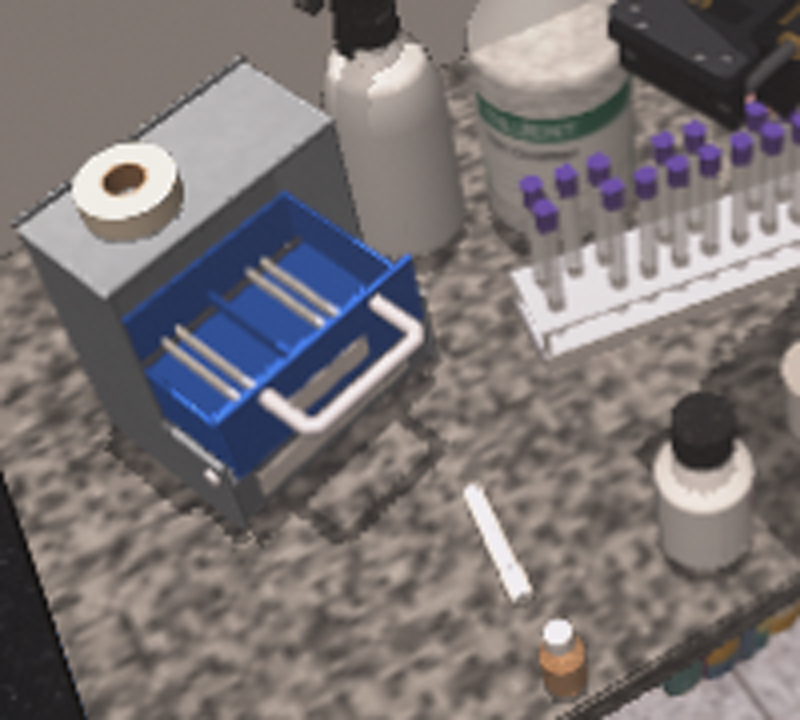

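View pics/c29.png

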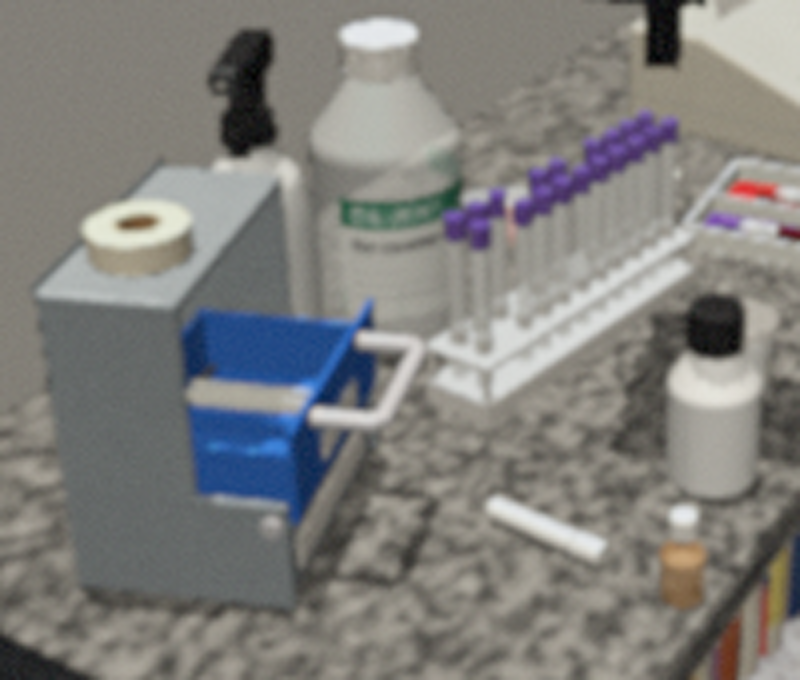

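View pics/scene29.png

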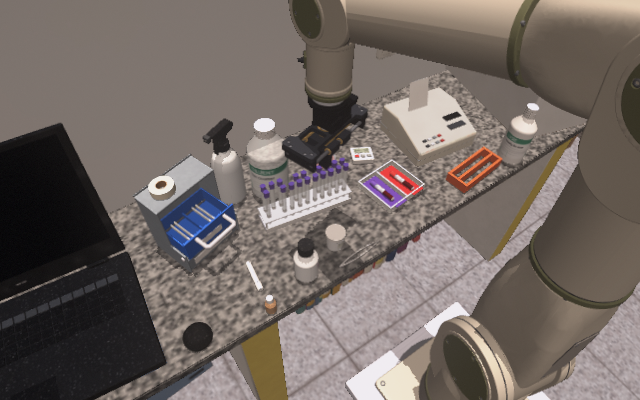

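```bash
python3 - <<'E'
from tgt import *
a,b=load("side0")["img"].astype(int),load("side29")["img"].astype(int)
d=abs(a-b).max(2)
for n,(u0,v0,u1,v1) in dict(handle=(240,230,276,258),rim=(215,225,265,290),bottle=(335,222,362,275),vial=(332,274,350,304)).items(): print(n,(d[v0:v1,u0:u1]>60).mean().round(3))
s=read_state(); print(s["time"],s["ft_force"].round(2),s["joint_vel"].round(3))
from bench import close_job
print(close_job())
E
```

```text
handle 0.042
rim 0.071
bottle 0.027
vial 0.0
37.5 [0.3  0.41 0.22] [-0.009 -0.003 -0.009  0.002  0.001 -0.     0.003]
the job is handed in; nothing more can be done
None
```

I opened the bin to its stop, laid both tubes flat in the tray compartments matching their stoppers, swung the empty bin home, and handed the job in at 37.5 s of 72 s. `close_job()` reports no verdict.

- **Opening the bin:** I pushed the handle down with closed fingers until the force jumped to about 45 N in total at the stop.
- **Moving the tubes:** I took the violet-stoppered tube first and the red second. The wrist pictures before closing the bin show each lying flat, clear of the walls of its compartment.
- **Closing the bin:** I pushed the front panel until it stopped moving; the force rose to about 32 N. In the last scene and side pictures the empty bin and handle line up with where they were at the start.
- **Bystanders:** The reagent bottle and vial look the same as at the start in the side view. I judged the cup, timer and white look-alike only by eye in the last pictures, where they stand as before. The arm was touching nothing at hand-in.

Checks that failed or disagreed:
- **Finger length:** The fingers actually end about 28 mm short of the reported TCP. My first push therefore slid past the handle without moving the bin; I measured the offset by sight and contact and allowed for it from then on.
- **First reach for the violet tube:** One wrist joint came close to its limit, so I backed out and redid it with the gripper turned half round.
- **Close clearances:** By my geometry the gripper body passed very near the tube rack when placing the violet tube, though no force showed. When placing the red one I rolled the gripper to clear the beige instrument beside the tray.

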